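Load and clamp a turned cup with a squeeze-tab collar

TASK

Take the plain aluminium cup from the black tray and stand it upright on the fixture's anvil, between the two brass pins and the red-shanked nose. Then squeeze the collar's two orange tabs together and turn the collar clockwise until the nose holds the cup firmly against both pins, with the sprung nose pushed in about half of its travel but never to its end, which would dent the cup. Let go so that the tabs lock the clamp, and leave the other cups and the caliper where they are.

Things in the scene. Friction and masses are not known exactly. Their poses are not given: they have to be found in the camera images.
- fixture: Clamping fixture fixed to the bench: dark plate 250 x 84 mm, 10 mm thick. Origin on the bench under it, z up. Its +x is the clamping direction: blue housing (x -102 to -14 mm, 72 mm wide, top 40 mm above the bench) with the collar on it, then the jaw, then a bright anvil (x 33 to 117, y -38 to 38 mm, top 20 mm above the bench).
- pins (a point): Point on the anvil's top, midway between two upright brass pins, each 10 mm thick and 22 mm tall, at y +11.4 and -11.4 mm from it (fixture x 99.5 mm). Axes as the fixture's.
- nest (a point): Point on the anvil's top face, 20 mm above the bench, where the centre of the cup's underside lies when the cup touches both pins (fixture x 75, y 0 mm). Axes as the fixture's. With the collar at 0, the gap between the nose and a cup touching both pins is 8 to 20 mm, different each time.
- jaw: Steel jaw 22 x 34 x 26 mm, top 46.5 mm above the bench, that slides along the fixture's +x towards the cup, 16 mm per radian of collar turn. Origin at the middle of its underside (fixture x 9 mm at collar 0), axes as the fixture's. Locked while the tabs are out. It carries the set screw and the nose.
- jaw_face (a point): Middle of the jaw's front face, 36 mm above the bench. A brass set screw (hidden setting, 0 to 12 mm out) sits here and on it a nose (red shank, black tip 15 mm across): tip 13 mm plus the setting ahead of this point along +x. The nose is sprung: 8 N per mm pushed in, travel 4 mm (32 N), then solid. A proper clamp is 1.2 to 3 mm in (10 to 24 N); over 30 N dents the cup.
- collar (a joint): Turn of the collar, rad: 0 at the start (jaw fully back), grows clockwise seen from above, at most 1.9. Own friction about 0.03 N m; each N on the nose adds 0.016 N m (a 15 N clamp 0.24 N m). Usually 0.55 to 1.45 rad is needed. With the tabs out a brake locks it (about 0.4 N m) wherever it is let go.
- tabs (a point): Point on the collar's upright axis (fixture x -60, y 0 mm), 71 mm above the bench, midway between the two orange tabs, at the height to squeeze them. Turns with the collar; axes as the fixture's at collar 0. The tabs stand on its +y and -y sides, each 22 mm wide, 6 mm thick, from 53 to 85 mm above the bench, 46 mm over their outer faces when out.
- disc (a point): Centre of the top of the black collar disc, 68 mm across, 52 mm above the bench, with a black block 16 x 22 mm, 16 mm tall, between the tabs.
- tab_a (a joint): How far the orange tab on the +y side of point tabs is pressed in towards the axis, m: 0 when out, at most 0.005. Sprung: 10 N starts it inwards, 14 N takes it to its end (36 mm over both tabs when both are home). Pressing both tabs in by 2 mm or more frees the collar; let out, they lock it.
- tab_b (a joint): The same for the orange tab on the -y side of point tabs.
- cup: The plain aluminium cup to load: loose, 44 mm across, straight outer wall, 36 mm tall, dished top, 0.1 to 0.16 kg. Origin at the centre of its underside.
- tray: Black tray fixed to the bench, 215 x 135 mm, wall 12 mm high and 4 mm thick, floor about 4 mm thick. Origin on the bench under its centre. The three cups stand in a row along its x, 66 mm apart.
- brass_cup: Brass-coloured cup of the same size; to be left alone. Origin at the centre of its underside.
- copper_cup: Copper-coloured cup of the same size; to be left alone. Origin at the centre of its underside.
- caliper: Steel caliper lying on the bench, 200 mm long along its y, up to 60 mm wide, 8 mm thick; to be left alone. Origin on the bench under the middle of its beam.
Mind the look-alikes: they are no part of the job. There is more than one size of the cup; the job needs the middle-sized.

How it is judged:
By the outcome, as a careful person would: the job done as asked, in the order asked, and still so for the second after the job is handed in, with the robot touching nothing.
It also fails if it takes over 67 s, if anything falls off the work surface, if the arm or the gripper's body presses on something with over 40 N, if the wrist force passes 120 N, or if a joint passes its speed limit or range.

ROBOT

A 6-joint arm with a two-finger parallel gripper is mounted at the origin on the work surface. World frame = base frame: x ahead of the robot, y to its left, z up, the work surface at z = 0. Lengths are in m, angles in rad, forces in N, time in s.
With the tool pointing down it reaches from about 0.3 to 0.875 m from the base axis. Payload 6.4 kg.
Tool frame: the origin (TCP) lies at the very end of the fingers, on their centre line; the grasp point (between the pads) lies ctrl.grip_point_offset behind it (ctrl.grip_point_offset is the distance from the TCP to the grasp point, in m); z points along the fingers, x is the direction in which the jaws open and shut, and the axes are right-handed (so a half turn about z gives the same grasp; the last joint's range is limited). The gripper opens to 85 mm and grips with 20 to 120 N. Pads are 22 mm wide; open, the fingers measure 114 mm over their backs; the gripper's body (76 mm by 85 mm) begins 54 mm behind the grasp point. The pads swing forward as they close: fully open they stand 13 mm farther back than shut.
Start: joints at [1.114, 0.181, 1.607, -0, 1.354, -0.206], TCP at [0.143, 0.557, 0.231] pointing down, gripper open.
Joint ranges: [-2.99, 2.99], [-0.89, 2.07], [0.3, 2.58], [-1.14, 4.28], [0, 2.63], [-3.12, 3.12]. Speed limits (rad/s): [2.57, 2.57, 3.01, 3.14, 3.14, 3.14].

INTERFACE

Orientations are given as a unit quaternion [w, x, y, z].
In Python, from bench import get_obs, viewer, workorder, ctrl gives the robot as it stands. The module is installed in compiled form; this text tells all that it offers.
- The arm moves only by the tool move_arm, never from a script. Its argument "increments" is a list of rows, each an object of numbers: "tx", "ty", "tz": the shift along the tool's x, y, z in m; "turn": the turn about the tool's z in degrees. A call has 1 to 20 rows; each row is the pose to reach, as a shift and turn from the pose commanded when the call began, along the tool's axes at that moment; what a row does not reach only later rows make up. A row lasts 1/12 s, in which the tool goes at most 41.7 mm and 7.16 degrees, less where a joint would pass 70% of its speed; a pose out of reach is approached as far as the arm can. A call with a gripper value outside its range is refused whole. "gripper" is the opening, from 0 (shut) to 1 (fully open), set as the call begins (left out, the last holds). The fingers move at their own pace and stop on an object; the grip force is fixed at half the most. Time passes only in rows, so rows that repeat a pose let the fingers close. It gives the time, the measured TCP pose, the force and the opening at its end, in the units of the state.
- get_obs(): the state, without advancing time (a new reading comes with each control period).
- viewer.camera(name): name is "side" or "top"; returns (picture, depth): 400x640x3 uint8, red, green, blue; 400x640 float32, m along the optical axis (not along the pixel's ray), 0 where there is no reading.
- viewer.get_calibration(name): a dict with "intrinsics" (3x3 intrinsics, pixels), "k1" (the pictures are not rectified: a ray, as slopes to the right and down, at radius r is drawn at 1 + k1 r^2 times it, then the intrinsics apply), "origin" and "attitude" of the camera in the world. Camera axes: x right, y up, looking along -z (the intrinsics and any distortion apply to the point x, -y, -z); pixel columns grow to the right and rows downward; lengths in m; the calibration is good to about 2 mm. A picture is of the moment at which its call begins. get_calibration takes no time and is no camera call.
- workorder.hand_in(): hands the job in, once; it reports no verdict.
The state is a dict: "time_s": time; "q": joint angles; "dq": joint speeds; "joint_efforts": joint torques, N m; "eef_pos": TCP position; "eef_rot": TCP orientation; "wrist_force": force on the tool from outside, world axes, zero at the start; "torque": the same for the moment, N m; "opening": opening from 0.0 (shut) to 1.0 (fully open).
Only numpy, scipy, OpenCV 4.12 (cv2) and the standard library are available. Lean on these libraries where they do the work, as an engineer would, in place of code of your own. Each camera call takes 0.05 s, during which the arm holds its last target.

## Working session

There is one attempt and no reset: what is moved stays moved. The work goes in short steps, Python scripts to look and compute and a tool call to move; the robot and the scene stay as the last step left them, time stands still between calls to the robot, and variables do not carry over. Pictures are saved under pics/ and viewed, and the job is handed in when it is done.

Besides the shell and the picture viewer there is one more tool, called after ">>>" as name(argument=value, ...) on one line, values as JSON. move_arm: Moves the arm, as the interface text tells. Its arguments: {"type":"object","properties":{"increments":{"type":"array"},"gripper":{"type":"number"}},"required":["increments"]}

```bash
mkdir -p pics; ls
cat > h.py <<'E'
import numpy as np, cv2
from bench import get_obs, viewer, workorder, ctrl
from scipy.spatial.transform import Rotation as R
def snap(tag):
    for n in("side","top"):
        p,d=viewer.camera(n); cv2.imwrite(f"pics/{tag}_{n}.png",p[:,:,::-1]); np.save(f"pics/{tag}_{n}.npy",d)
def cal(n):
    c=viewer.get_calibration(n); a=np.array(c["attitude"],float)
    M=a if a.shape==(3,3) else R.from_quat([a[1],a[2],a[3],a[0]]).as_matrix()
    return np.array(c["intrinsics"]),float(c["k1"]),np.array(c["origin"]),M
def ray(n,u,v):
    K,k1,o,M=cal(n)
    x,y=cv2.undistortPoints(np.array([[[u,v]]],float),K,np.array([k1,0,0,0.]),None).ravel() if k1 else ((u-K[0,2])/K[0,0],(v-K[1,2])/K[1,1])
    return o,M@np.array([x,-y,-1.])
def atz(n,u,v,z):
    o,d=ray(n,u,v); return o+d*(z-o[2])/d[2]
def atd(n,u,v,dep):
    o,d=ray(n,u,v); return o+d*dep
def proj(n,P):
    K,k1,o,M=cal(n); c=M.T@(np.array(P)-o); x,y=c[0]/-c[2],-c[1]/-c[2]; s=1+k1*(x*x+y*y)
    return K[0,0]*x*s+K[0,2],K[1,1]*y*s+K[1,2]
E
python3 - <<'E'
from h import *
snap("a")
for n in("side","top"): print(n,viewer.get_calibration(n))
print(get_obs(),ctrl.grip_point_offset)
E
```

```text
pics
side {'intrinsics': array([[377.32332083,   0.        , 325.0902561 ],
       [  0.        , 377.32332083, 201.38588589],
       [  0.        ,   0.        ,   1.        ]]), 'k1': -0.06668014710800593, 'origin': array([ 0.32601423, -0.75651572,  0.56889092]), 'attitude': array([ 0.86159189,  0.45654374, -0.09274927, -0.20155594])}
top {'intrinsics': array([[449.91619203,   0.        , 311.77134459],
       [  0.        , 449.91619203, 197.20486173],
       [  0.        ,   0.        ,   1.        ]]), 'k1': 0.023632370674533307, 'origin': array([ 0.55828971, -0.14785669,  0.96120103]), 'attitude': array([ 0.70825617,  0.02275076, -0.02307388, -0.70521146])}
{'time_s': 0.1, 'q': array([ 1.11372260e+00,  1.81447156e-01,  1.60788078e+00, -1.58532866e-05,
        1.35382906e+00, -2.06307675e-01]), 'dq': array([-0.00076854, -0.00196087, -0.00207421, -0.00133169,  0.00097131,
        0.00013817]), 'joint_efforts': array([ 1.56899541e-04, -4.45876944e+01, -3.52240062e+01, -3.78198592e-04,
        4.10096443e-03,  5.99742839e-05]), 'eef_pos': array([0.14245481, 0.55656731, 0.23049843]), 'eef_rot': array([ 3.49783309e-04,  7.89981658e-01,  6.13129977e-01, -6.99646438e-04]), 'wrist_force': array([-1.01032014, -0.89073307, -0.74550994]), 'torque': array([ 0.007904  ,  0.06352805, -0.01229786]), 'opening': 0.9956464505594281} 0.0187
```

View pics/a_side.png

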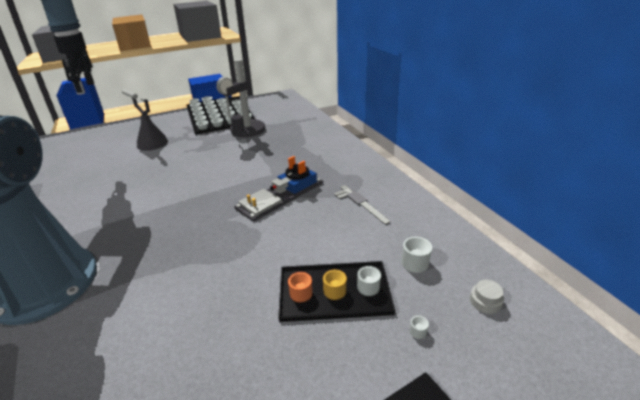

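View pics/a_top.png

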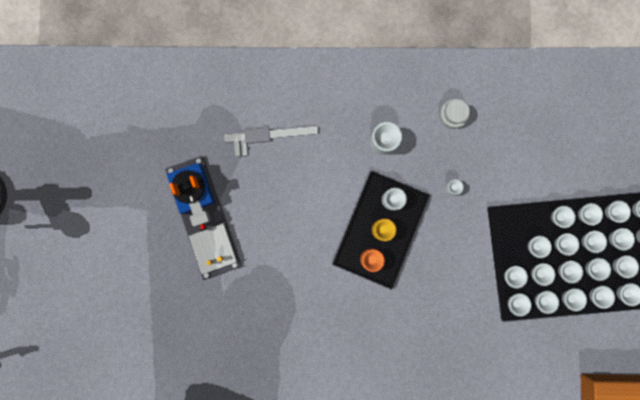

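The overview shows the plain cup in the tray at top (395,199), with the collar at (188,187) and the pins near (215,261). I'll enlarge these.

Run:
```python
from h import *
def crop(t,n,x,y,w,h,s,out):
    p=cv2.imread(f"pics/{t}_{n}.png")[y:y+h,x:x+w]; cv2.imwrite(f"pics/{out}.png",cv2.resize(p,None,fx=s,fy=s,interpolation=cv2.INTER_CUBIC))
crop("a","top",150,145,110,140,4,"c1"); crop("a","side",225,145,110,80,6,"c2")
a=cv2.imread("pics/a_top.png")[160:300,320:440];b=cv2.imread("pics/a_side.png")[250:330,270:400]
cv2.imwrite("pics/c3.png",cv2.resize(a,None,fx=4,fy=4,interpolation=cv2.INTER_CUBIC));cv2.imwrite("pics/c4.png",cv2.resize(b,None,fx=6,fy=6,interpolation=cv2.INTER_CUBIC))
```

```text
(no output)
```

View pics/c1.png

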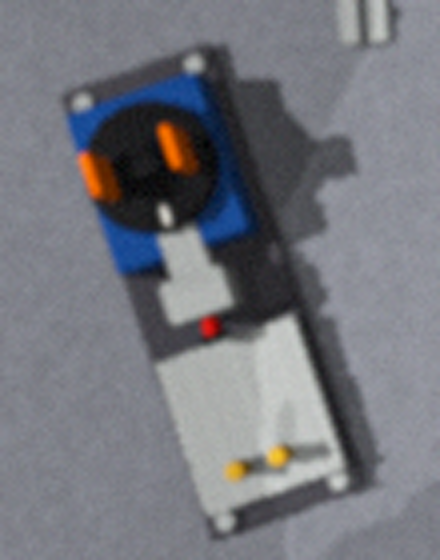

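View pics/c2.png

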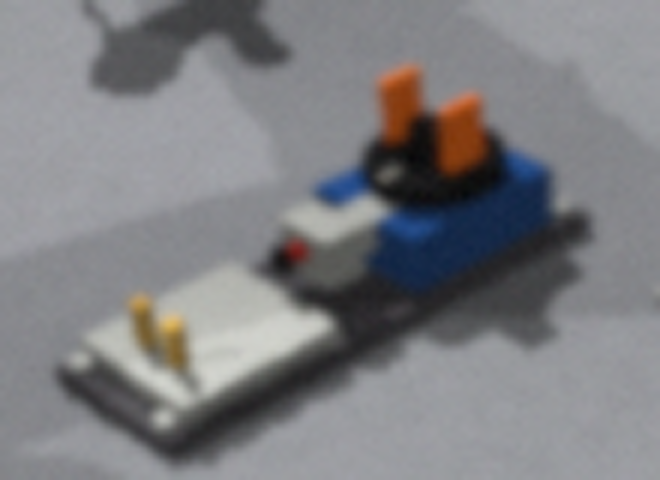

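View pics/c3.png

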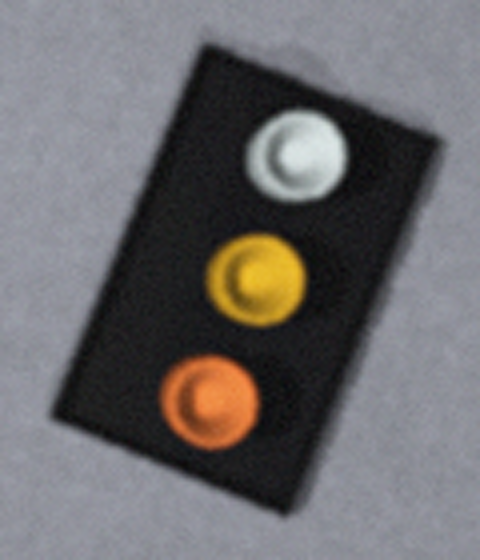

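View pics/c4.png

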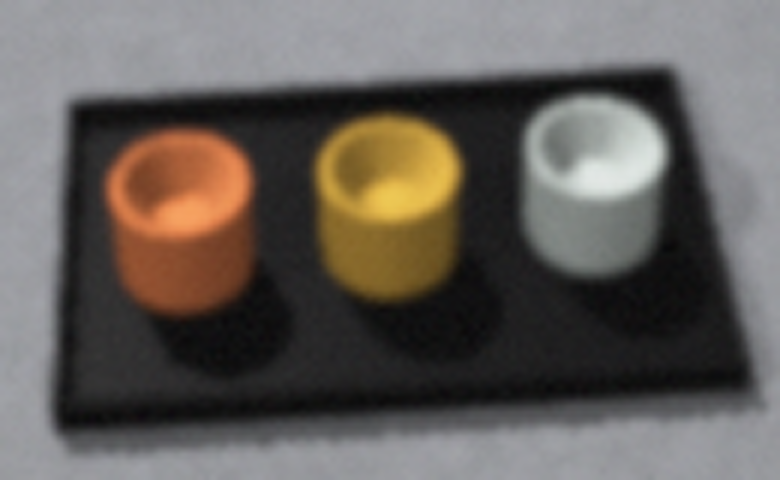

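```bash
cat > fit.py <<'E'
from h import *
from scipy.optimize import least_squares
def px(x0,y0,s,U,V): return x0+(U+.5)/s-.5, y0+(V+.5)/s-.5
obs=[]  # (cam,(u,v),local pt)
T=lambda U,V:px(150,145,4,U,V); S=lambda U,V:px(225,145,6,U,V)
# fixture +x points down in top image; +y = right in top picture (image right = world -y)... decide by fit
obs+=[("top",T(157,363),(.033,-.038,.020)),("top",T(296,313),(.033,.038,.020)),("top",T(148,166),(-.060,0,.052)),
("top",T(234,467),(.0995,-.0114,.042)),("top",T(277,453),(.0995,.0114,.042)),
("side",S(140,298),(.0995,-.0114,.042)),("side",S(174,320),(.0995,.0114,.042)),("side",S(82,340),(.117,-.038,.02)),("side",S(345,325),(.033,.038,.02)),("side",S(432,163),(-.06,0,.052))]
def w(p,l,): c,s=np.cos(p[2]),np.sin(p[2]); return np.array([p[0]+c*l[0]-s*l[1],p[1]+s*l[0]+c*l[1],l[2]+p[3]])
def res(p): return np.concatenate([np.array(proj(n,w(p,l)))-uv for n,uv,l in obs])
if __name__=="__main__":
    best=min((least_squares(res,[.5,.1,a,0]) for a in(0,1.5,3,4.5)),key=lambda r:r.cost)
    print(best.x,best.cost); print(best.fun.reshape(-1,2).round(2))
    # cup triangulation
    o1,d1=ray("top",*px(320,160,4,299,155)); o2,d2=ray("side",*px(270,250,6,595,146))
    t=np.linalg.lstsq(np.c_[d1,-d2],o2-o1,rcond=None)[0]; print("cup rim",o1+d1*t[0],o2+d2*t[1])
    for n in("top","side"):
        d=np.load(f"pics/a_{n}.npy"); print(n,(d==0).mean())
    d=np.load("pics/a_top.npy")
    for u,v in((394,199),(374,259),(340,230),(210,250),(187,187),(300,330)): print(u,v,d[v,u],atd("top",u,v,d[v,u]))
E
python3 fit.py
```

```text
[ 5.82825544e-01  8.45323887e-02 -2.79293519e+00 -2.61686523e-03] 3.242664177893724
[[-0.51 -0.09]
 [-0.73  0.07]
 [ 0.49 -0.14]
 [ 0.23  0.61]
 [ 0.13  0.27]
 [ 0.63  0.94]
 [ 0.29  0.62]
 [ 0.03 -0.11]
 [-0.6   0.07]
 [ 0.7  -1.51]]
cup rim [ 0.61649981 -0.31775379  0.03862193] [ 0.61599035 -0.31751028  0.03854494]
top 0.00396875
side 0.00391796875
394 199 0.9367215 [ 0.61597066 -0.31923278  0.02630675]
374 259 0.9275831 [ 0.49190223 -0.27688006  0.02739777]
340 230 0.954442 [ 0.55095925 -0.20832979  0.00429387]
210 250 0.9352848 [0.50861298 0.06261031 0.02065664]
187 187 0.89554864 [0.63546639 0.09984727 0.0686985 ]
300 330 0.9466392 [ 0.34125875 -0.12464505 -0.00152491]
```

```bash
cat >> h.py <<'E'
def cloud(t,n):
    d=np.load(f"pics/{t}_{n}.npy"); K,k1,o,M=cal(n)
    v,u=np.mgrid[0:400,0:640]; uv=np.stack([u,v],-1).reshape(-1,1,2).astype(float)
    x=cv2.undistortPoints(uv,K,np.array([k1,0,0,0.])).reshape(400,640,2)
    P=np.stack([x[...,0]*d,-x[...,1]*d,-d],-1)@M.T+o; P[d==0]=np.nan
    return P
E
python3 - <<'E'
from h import *
for n in("top","side"):
    P=cloud("a",n); img=cv2.imread(f"pics/a_{n}.png").astype(int)
    X,Y,Z=P[...,0],P[...,1],P[...,2]
    m=(abs(X-.616)<.04)&(abs(Y+.318)<.04)
    for lo,hi in((.03,.05),): 
        k=m&(Z>lo)&(Z<hi); q=P[k]; print(n,"cup",k.sum(),q.mean(0),q.min(0),q.max(0),np.percentile(q[:,2],[50,90]))
        c,r=cv2.minEnclosingCircle(q[:,:2].astype(np.float32)); print(c,r)
    f=(abs(X-.58)<.16)&(abs(Y-.085)<.12)
    c,s=np.cos(-2.793),np.sin(-2.793); dx,dy=X-.5828,Y-.0845; lx=c*dx+s*dy; ly=-s*dx+c*dy
    def rect(k,nm):
        r=cv2.minAreaRect(P[k][:,:2].astype(np.float32)); 
        q=np.stack([lx[k],ly[k]],-1); print(n,nm,k.sum(),r,"local pct",np.percentile(q,[2,50,98],axis=0).round(4).tolist(),"z",np.median(Z[k]).round(4))
    rect(f&(Z>.016)&(Z<.024)&(lx>.025),"anvil")
    rect(f&(Z>.036)&(Z<.05)&(abs(ly)<.03)&(lx>-.012)&(lx<.025),"jaw")
    rect(f&(Z>.03)&(Z<.05)&(lx>.085)&(lx<.12),"pins")
    rect(f&(Z>.036)&(Z<.06)&(lx<-.01)&(lx>-.11),"housing+disc")
    rect(f&(Z>.048)&(Z<.056)&(lx<-.01)&(lx>-.11),"disc")
    rect(f&(Z>.08)&(Z<.09)&(lx<-.01)&(lx>-.11),"tabs")
    r=f&(img[...,2]>140)&(img[...,1]<70)&(lx>.0)&(lx<.06); print("red",np.c_[lx[r],ly[r],Z[r]].round(4).tolist())
E
```

```text
top cup 282 [ 0.61593186 -0.31795032  0.03770269] [ 0.59448564 -0.33939306  0.03004234] [ 0.6358825  -0.29568626  0.04627802] [0.03837051 0.04241234]
(0.6153753399848938, -0.31752917170524597) 0.022216200828552246
top anvil 1384 ((0.5088121891021729, 0.058186113834381104), (0.0966123715043068, 0.07697432488203049), 20.315284729003906) local pct [[0.0359, -0.0364], [0.0753, 0.0003], [0.1177, 0.0369]] z 0.0212
top jaw 249 ((0.576788067817688, 0.0818423330783844), (0.036754172295331955, 0.03379252925515175), 19.524555206298828) local pct [[-0.011, -0.0155], [0.0078, 0.0013], [0.0223, 0.0171]] z 0.0468
top pins 47 ((0.48847508430480957, 0.0498264916241169), (0.008854958228766918, 0.03161099553108215), 20.13661003112793) local pct [[0.0966, -0.0152], [0.1006, -0.0065], [0.1049, 0.016]] z 0.0427
top housing+disc 1279 ((0.6352312564849854, 0.10328327864408493), (0.0905141532421112, 0.07220051437616348), 19.410186767578125) local pct [[-0.0985, -0.0332], [-0.0472, 0.0044], [-0.0133, 0.0351]] z 0.0488
top disc 601 ((0.6380255222320557, 0.10355891287326813), (0.06501250714063644, 0.06728716939
[... 1388 characters left out ...]
.031797409057617) local pct [[0.0974, -0.0127], [0.103, -0.005], [0.1061, 0.0186]] z 0.0389
side housing+disc 413 ((0.6359068155288696, 0.10137074440717697), (0.09134675562381744, 0.07249700278043747), 18.912166595458984) local pct [[-0.0939, -0.0286], [-0.0422, 0.0188], [-0.0131, 0.0374]] z 0.045
side disc 157 ((0.6366158723831177, 0.0957304835319519), (0.05482320487499237, 0.06427604705095291), 70.63623809814453) local pct [[-0.0861, -0.0273], [-0.0472, 0.0111], [-0.0263, 0.034]] z 0.051
side tabs 33 ((0.6393100023269653, 0.10219480097293854), (0.02326149307191372, 0.04812808707356453), 22.648061752319336) local pct [[-0.0701, -0.0214], [-0.0567, -0.0143], [-0.0475, 0.0267]] z 0.083
red []
```

```bash
cat >> h.py <<'E'
def go(p,ang=None,cur=None):
    """increments from current pose to world p (TCP), tool-x heading ang deg"""
    o=get_obs(); q=o["eef_rot"]; M=R.from_quat([q[1],q[2],q[3],q[0]]).as_matrix()
    a0=np.degrees(np.arctan2(M[1,0],M[0,0])); d=M.T@(np.array(p)-o["eef_pos"])
    t=0 if ang is None else ((a0-ang+180)%360-180)
    print("t",round(o["time_s"],2),"pos",o["eef_pos"].round(4),"ang",a0.round(2),"tilt z",M[:,2].round(3),"open",round(o["opening"],3),"F",o["wrist_force"].round(1),"-> d mm",(d*1000).round(1),"turn",round(t,2))
E
python3 -c "
from h import *
go([.615,-.318,.13],71.6)"
```

```text
t 0.1 pos [0.1425 0.5566 0.2305] ang 75.63 tilt z [-0.001 -0.001 -1.   ] open 0.996 F [-1.  -0.9 -0.7] -> d mm [-729.8  674.8  101.4] turn 4.03
```

>>> move_arm(increments=[{"tx": -0.02, "ty": 0.018, "tz": 0, "turn": 1}, {"tx": -0.3, "ty": 0.277, "tz": 0.02, "turn": 4}, {"tx": -0.3, "ty": 0.277, "tz": 0.02, "turn": 4}, {"tx": -0.3, "ty": 0.277, "tz": 0.02, "turn": 4}, {"tx": -0.3, "ty": 0.277, "tz": 0.02, "turn": 4}, {"tx": -0.3, "ty": 0.277, "tz": 0.02, "turn": 4}, {"tx": -0.3, "ty": 0.277, "tz": 0.02, "turn": 4}, {"tx": -0.3, "ty": 0.277, "tz": 0.02, "turn": 4}, {"tx": -0.3, "ty": 0.277, "tz": 0.02, "turn": 4}, {"tx": -0.73, "ty": 0.675, "tz": 0.08, "turn": 4}, {"tx": -0.73, "ty": 0.675, "tz": 0.08, "turn": 4}, {"tx": -0.73, "ty": 0.675, "tz": 0.08, "turn": 4}, {"tx": -0.73, "ty": 0.675, "tz": 0.08, "turn": 4}, {"tx": -0.73, "ty": 0.675, "tz": 0.08, "turn": 4}, {"tx": -0.73, "ty": 0.675, "tz": 0.08, "turn": 4}, {"tx": -0.73, "ty": 0.675, "tz": 0.08, "turn": 4}, {"tx": -0.73, "ty": 0.675, "tz": 0.08, "turn": 4}, {"tx": -0.73, "ty": 0.675, "tz": 0.08, "turn": 4}, {"tx": -0.73, "ty": 0.675, "tz": 0.08, "turn": 4}, {"tx": -0.73, "ty": 0.675, "tz": 0.08, "turn": 4}])

```text
time_s: 1.77
eef_pos: [0.5308, -0.1628, 0.1681]
eef_rot: [-0.0, 0.811, 0.585, -0.0]
wrist_force: [0.2, 1.1, 0.0]
opening: 1.002
```

```bash
python3 -c "
from h import *
go([.615,-.318,.09],71.6)"
```

```text
t 1.77 pos [ 0.5308 -0.1628  0.1681] ang 71.6 tilt z [-0.001  0.001 -1.   ] open 1.002 F [0.2 1.1 0. ] -> d mm [-120.7  129.    78. ] turn -0.0
```

>>> move_arm(increments=[{"tx": -0.11, "ty": 0.12, "tz": 0.07}, {"tx": -0.11, "ty": 0.12, "tz": 0.07}, {"tx": -0.11, "ty": 0.12, "tz": 0.07}, {"tx": -0.11, "ty": 0.12, "tz": 0.07}, {"tx": -0.11, "ty": 0.12, "tz": 0.07}, {"tx": -0.11, "ty": 0.12, "tz": 0.07}, {"tx": -0.11, "ty": 0.12, "tz": 0.07}])

```text
validation failed for argument at $.in...
```

```bash
python3 -c "
from h import *
go([.615,-.318,.012],71.6); snap('b')
for n,x,y in (('side',300,170),('top',330,130)):
    p=cv2.imread(f'pics/b_{n}.png')[y:y+140,x:x+160]; cv2.imwrite(f'pics/b_{n}c.png',cv2.resize(p,None,fx=4,fy=4,interpolation=cv2.INTER_CUBIC))
"
```

```text
t 1.77 pos [ 0.5308 -0.1628  0.1681] ang 71.6 tilt z [-0.001  0.001 -1.   ] open 1.002 F [0.2 1.1 0. ] -> d mm [-120.8  129.   156. ] turn -0.0
```

View pics/b_sidec.png

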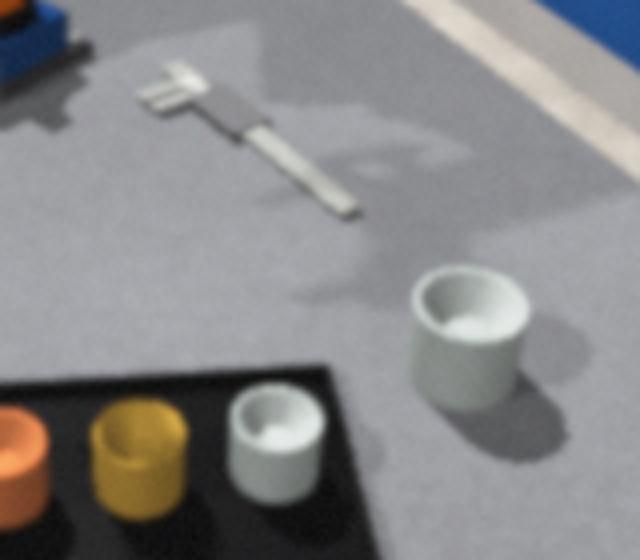

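View pics/b_topc.png

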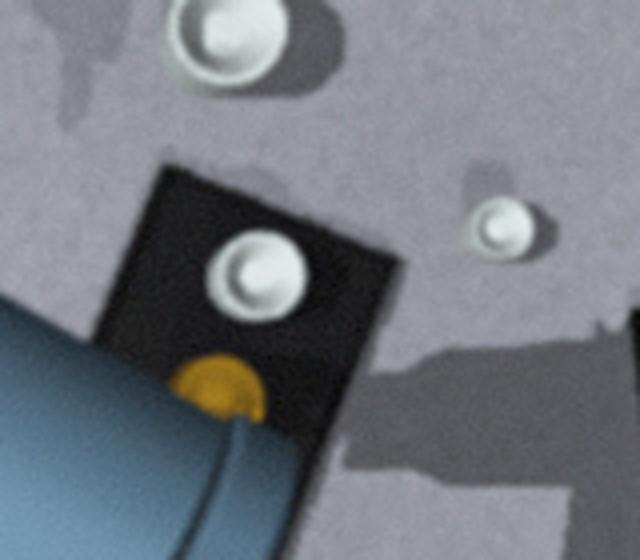

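The move was refused because my rows left out "turn", so nothing moved. I'll retry with all four fields.

>>> move_arm(increments=[{"tx": -0.11, "ty": 0.12, "tz": 0.07, "turn": 0}, {"tx": -0.11, "ty": 0.12, "tz": 0.07, "turn": 0}, {"tx": -0.11, "ty": 0.12, "tz": 0.07, "turn": 0}, {"tx": -0.11, "ty": 0.12, "tz": 0.07, "turn": 0}, {"tx": -0.11, "ty": 0.12, "tz": 0.07, "turn": 0}, {"tx": -0.11, "ty": 0.12, "tz": 0.07, "turn": 0}, {"tx": -0.11, "ty": 0.12, "tz": 0.07, "turn": 0}])

```text
time_s: 2.45
eef_pos: [0.609, -0.3023, 0.0978]
eef_rot: [-0.001, 0.811, 0.585, -0.0]
wrist_force: [-0.9, 1.0, -0.1]
opening: 0.998
```

```bash
python3 -c "
from h import *
go([.615,-.318,.012],71.6); snap('b')
for n,x,y in (('side',300,170),('top',330,130)):
    p=cv2.imread(f'pics/b_{n}.png')[y:y+140,x:x+160]; cv2.imwrite(f'pics/b_{n}c.png',cv2.resize(p,None,fx=4,fy=4,interpolation=cv2.INTER_CUBIC))
"
```

```text
t 2.45 pos [ 0.609  -0.3023  0.0978] ang 71.6 tilt z [-0.002  0.002 -1.   ] open 0.998 F [-0.9  1.  -0.1] -> d mm [-13.1  10.8  85.8] turn 0.0
```

View pics/b_sidec.png

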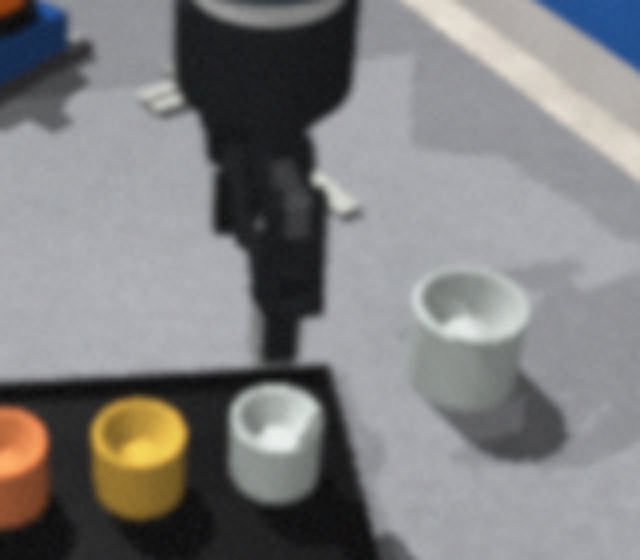

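>>> move_arm(increments=[{"tx": -0.013, "ty": 0.011, "tz": 0.0, "turn": 0}, {"tx": -0.013, "ty": 0.011, "tz": 0.01, "turn": 0}, {"tx": -0.013, "ty": 0.011, "tz": 0.04, "turn": 0}, {"tx": -0.013, "ty": 0.011, "tz": 0.06, "turn": 0}, {"tx": -0.013, "ty": 0.011, "tz": 0.06, "turn": 0}, {"tx": -0.013, "ty": 0.011, "tz": 0.06, "turn": 0}])

```text
time_s: 3.05
eef_pos: [0.615, -0.3169, 0.0379]
eef_rot: [-0.002, 0.811, 0.586, -0.0]
wrist_force: [0.6, -0.1, 0.9]
opening: 1.002
```

```bash
python3 -c "
from h import *
go([.615,-.318,.012],71.6); snap('b2')
for n,x,y in (('side',300,170),('top',330,130)):
    p=cv2.imread(f'pics/b2_{n}.png')[y:y+140,x:x+160]; cv2.imwrite(f'pics/b2_{n}c.png',cv2.resize(p,None,fx=4,fy=4,interpolation=cv2.INTER_CUBIC))
"
```

```text
t 3.05 pos [ 0.615  -0.3169  0.0379] ang 71.68 tilt z [-0.002  0.002 -1.   ] open 1.002 F [ 0.6 -0.1  0.9] -> d mm [-1.1  0.4 25.9] turn 0.08
```

View pics/b2_sidec.png

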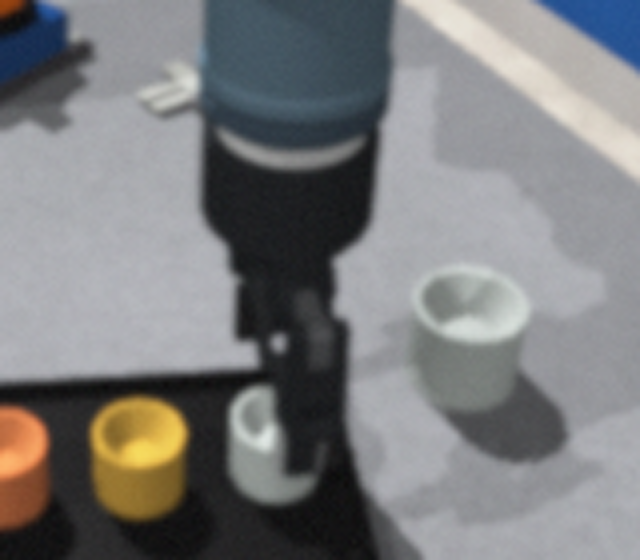

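```bash
python3 -c "
from h import *
e=np.array([.315,.949]);f=np.array([.949,-.315])
for t in(-.011,.011):
  for s in(-.0425,):
    p=np.array([.615,-.317])+s*e+t*f
    for z in(.051,):
        u,v=proj('side',[*p,z]); print(t,s,(u+.5-300)*4,(v+.5-170)*4)
u,v=proj('side',[.615,-.318,.040]);print((u+.5-300)*4,(v+.5-170)*4)
"
```

```text
-0.011 -0.0425 272.47149734640743 467.2743251989509
0.011 -0.0425 319.54342320302135 461.76795067994203
275.8901355107114 416.85102093506384
```

>>> move_arm(increments=[{"tx": -0.001, "ty": 0.0, "tz": 0.015, "turn": 0}, {"tx": -0.001, "ty": 0.0, "tz": 0.025, "turn": 0}, {"tx": -0.001, "ty": 0.0, "tz": 0.025, "turn": 0}, {"tx": -0.001, "ty": 0.0, "tz": 0.025, "turn": 0}])

```text
time_s: 3.48
eef_pos: [0.6149, -0.3192, 0.0125]
eef_rot: [-0.001, 0.811, 0.585, -0.0]
wrist_force: [1.3, 0.1, -0.4]
opening: 0.999
```

>>> move_arm(increments=[{"tx": 0, "ty": 0, "tz": 0, "turn": 0}, {"tx": 0, "ty": 0, "tz": 0, "turn": 0}, {"tx": 0, "ty": 0, "tz": 0, "turn": 0}, {"tx": 0, "ty": 0, "tz": 0, "turn": 0}, {"tx": 0, "ty": 0, "tz": 0, "turn": 0}, {"tx": 0, "ty": 0, "tz": 0, "turn": 0}, {"tx": 0, "ty": 0, "tz": 0, "turn": 0}, {"tx": 0, "ty": 0, "tz": 0, "turn": 0}, {"tx": 0, "ty": 0, "tz": 0, "turn": 0}, {"tx": 0, "ty": 0, "tz": 0, "turn": 0}], gripper=0.3)

```text
time_s: 4.32
eef_pos: [0.6164, -0.3202, 0.0148]
eef_rot: [0.001, 0.811, 0.585, 0.0]
wrist_force: [0.2, 0.3, 5.0]
opening: 0.496
```

```bash
python3 -c "
from h import *
go([.5113,.0572,.12],110.2)"
```

```text
t 4.32 pos [ 0.6164 -0.3202  0.0148] ang 71.63 tilt z [ 0.001 -0.001 -1.   ] open 0.496 F [0.2 0.3 5. ] -> d mm [ 325.  -218.5 -105.7] turn -38.57
```

>>> move_arm(increments=[{"tx": 0, "ty": 0, "tz": -0.01, "turn": 0}, {"tx": 0, "ty": 0, "tz": -0.03, "turn": 0}, {"tx": 0, "ty": 0, "tz": -0.07, "turn": 0}, {"tx": 0.03, "ty": -0.02, "tz": -0.1, "turn": -4}, {"tx": 0.06, "ty": -0.04, "tz": -0.105, "turn": -8}, {"tx": 0.1, "ty": -0.065, "tz": -0.105, "turn": -12}, {"tx": 0.13, "ty": -0.085, "tz": -0.105, "turn": -16}, {"tx": 0.16, "ty": -0.105, "tz": -0.105, "turn": -20}, {"tx": 0.2, "ty": -0.135, "tz": -0.105, "turn": -25}, {"tx": 0.23, "ty": -0.155, "tz": -0.105, "turn": -29}, {"tx": 0.26, "ty": -0.175, "tz": -0.105, "turn": -33}, {"tx": 0.29, "ty": -0.195, "tz": -0.105, "turn": -36}, {"tx": 0.315, "ty": -0.212, "tz": -0.105, "turn": -38.6}, {"tx": 0.325, "ty": -0.2185, "tz": -0.105, "turn": -38.6}, {"tx": 0.325, "ty": -0.2185, "tz": -0.105, "turn": -38.6}, {"tx": 0.325, "ty": -0.2185, "tz": -0.105, "turn": -38.6}, {"tx": 0.325, "ty": -0.2185, "tz": -0.105, "turn": -38.6}, {"tx": 0.325, "ty": -0.2185, "tz": -0.105, "turn": -38.6}])

```text
time_s: 5.82
eef_pos: [0.5113, 0.0562, 0.1189]
eef_rot: [0.0, 0.573, 0.82, -0.0]
wrist_force: [-0.2, -0.8, -1.1]
opening: 0.495
```

```bash
python3 -c "
from h import *
go([.5113,.0572,.031],110.2); snap('d')
for n,x,y in (('side',200,90),('top',140,130)):
    p=cv2.imread(f'pics/d_{n}.png')[y:y+140,x:x+160]; cv2.imwrite(f'pics/d_{n}c.png',cv2.resize(p,None,fx=4,fy=4,interpolation=cv2.INTER_CUBIC))
"
```

```text
t 5.82 pos [0.5113 0.0562 0.1189] ang 110.12 tilt z [ 0. -0. -1.] open 0.495 F [-0.2 -0.8 -1.1] -> d mm [ 1.   0.3 87.9] turn -0.08
```

View pics/d_sidec.png

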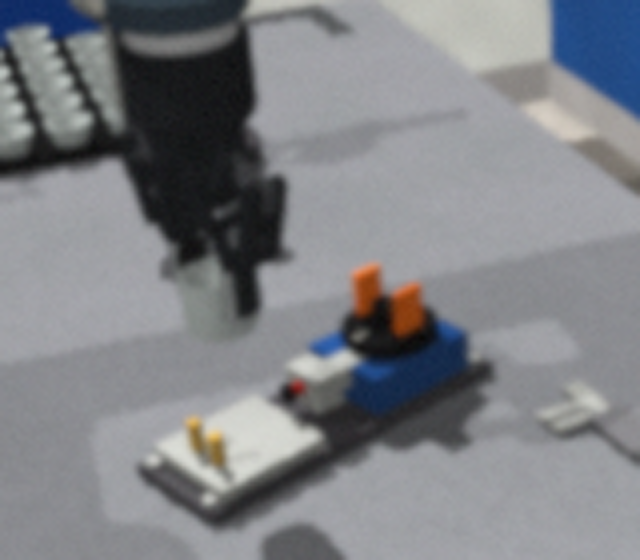

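View pics/d_topc.png

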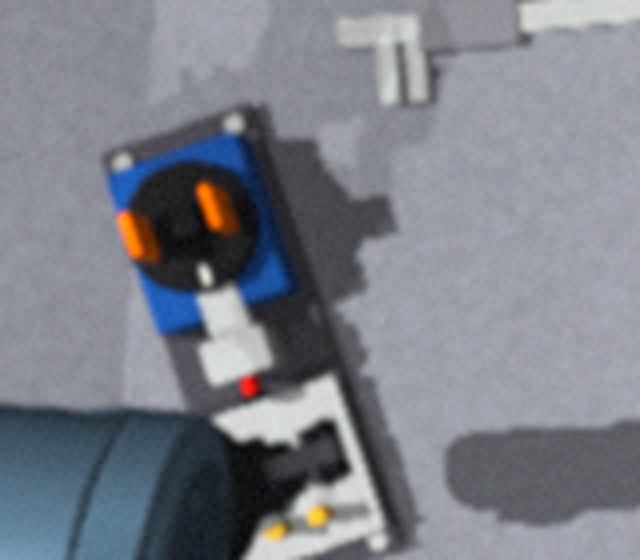

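Run:
```python
from h import *
from scipy.optimize import least_squares
P=cloud("d","side"); img=cv2.imread("pics/d_side.png").astype(int)
g=img.min(2)
k=np.zeros((400,640),bool); k[150:180,236:268]=1
k&=(g>75)&(P[...,2]>.09)
q=P[k]; print(k.sum(),q.min(0),q.max(0))
f=least_squares(lambda c:np.hypot(q[:,0]-c[0],q[:,1]-c[1])-.022,[.511,.057],loss="soft_l1",f_scale=.001)
print(f.x,abs(f.fun).mean())
# predicted silhouette overlay
im=cv2.imread("pics/d_sidec.png")
for c,col in(((.5113,.0562),(0,0,255)),(f.x,(0,255,0))):
  for z in(.108,.144):
    for a in np.linspace(0,6.28,120):
        u,v=proj("side",[c[0]+.022*np.cos(a),c[1]+.022*np.sin(a),z]); cv2.circle(im,(int((u+.5-200)*4),int((v+.5-90)*4)),1,col,-1)
cv2.imwrite("pics/d_ov.png",im)
```

```text
302 [0.48850407 0.00783006 0.10683755] [0.53291248 0.08334305 0.16842257]
[0.51310793 0.0521214 ] 0.0032337143130458644
```

View pics/d_ov.png

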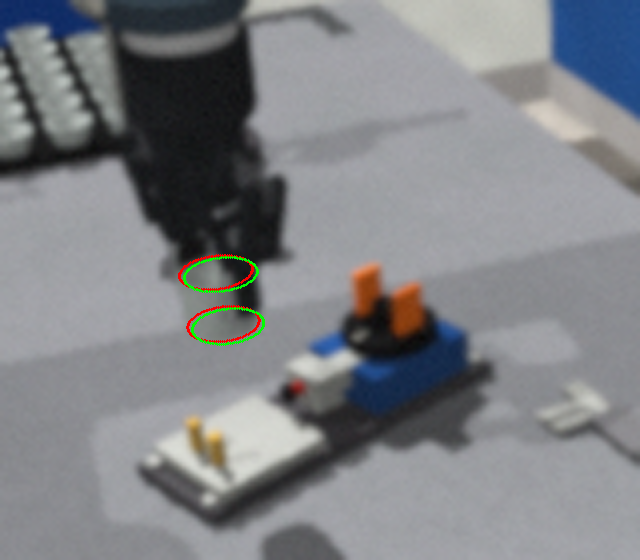

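Run:
```python
from h import *
im=cv2.imread("pics/d_side.png")[148:182,228:278]; im=cv2.convertScaleAbs(im,alpha=1.5,beta=-40)
im=cv2.resize(im,None,fx=14,fy=14,interpolation=cv2.INTER_CUBIC)
for z in(.108,.144):
    for a in np.linspace(0,6.28,160):
        u,v=proj("side",[.5113+.022*np.cos(a),.0562+.022*np.sin(a),z]); cv2.circle(im,(int((u+.5-228)*14),int((v+.5-148)*14)),1,(0,0,255),-1)
cv2.imwrite("pics/d_ov2.png",im)
```

```text
(no output)
```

View pics/d_ov2.png

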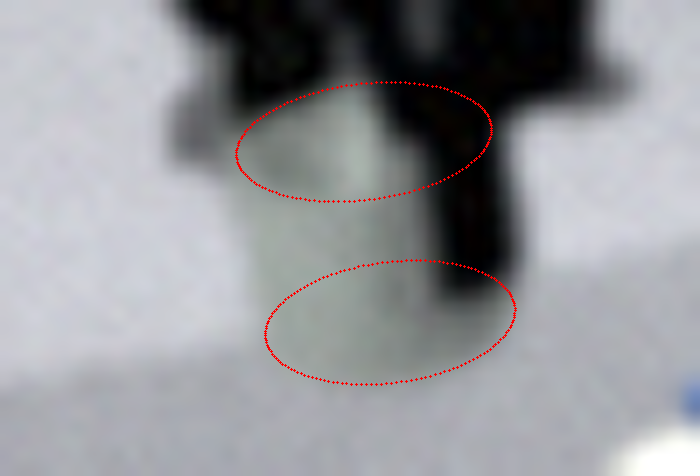

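```bash
python3 -c "
from h import *
go([.513,.0575,.033],110.2)"
```

```text
t 5.92 pos [0.5112 0.0563 0.1188] ang 110.11 tilt z [-0. -0. -1.] open 0.502 F [ 0.1  0.  -1.6] -> d mm [ 0.5  2.1 85.8] turn -0.09
```

>>> move_arm(increments=[{"tx": 0.0005, "ty": 0.002, "tz": 0.01, "turn": 0}, {"tx": 0.0005, "ty": 0.002, "tz": 0.035, "turn": 0}, {"tx": 0.0005, "ty": 0.002, "tz": 0.06, "turn": 0}, {"tx": 0.0005, "ty": 0.002, "tz": 0.075, "turn": 0}, {"tx": 0.0005, "ty": 0.002, "tz": 0.082, "turn": 0}, {"tx": 0.0005, "ty": 0.002, "tz": 0.084, "turn": 0}, {"tx": 0.0005, "ty": 0.002, "tz": 0.084, "turn": 0}, {"tx": 0.0005, "ty": 0.002, "tz": 0.084, "turn": 0}])

```text
time_s: 6.58
eef_pos: [0.5126, 0.0585, 0.0351]
eef_rot: [-0.0, 0.572, 0.82, -0.0]
wrist_force: [0.3, 0.4, -1.4]
opening: 0.501
```

```bash
python3 -c "
from h import *
go([.513,.0575,.031],110.2); snap('e')
for n,x,y in (('side',220,140),('top',150,170)):
    p=cv2.imread(f'pics/e_{n}.png')[y:y+100,x:x+120]; cv2.imwrite(f'pics/e_{n}c.png',cv2.resize(p,None,fx=6,fy=6,interpolation=cv2.INTER_CUBIC))
"
```

```text
t 6.58 pos [0.5126 0.0585 0.0351] ang 110.23 tilt z [-0. -0. -1.] open 0.501 F [ 0.3  0.4 -1.4] -> d mm [-1.   0.   4.1] turn 0.03
```

View pics/e_sidec.png

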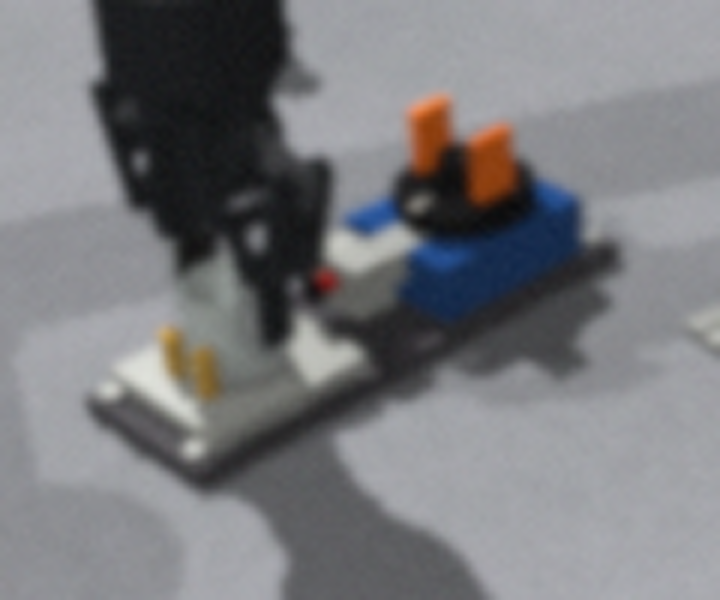

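View pics/e_topc.png

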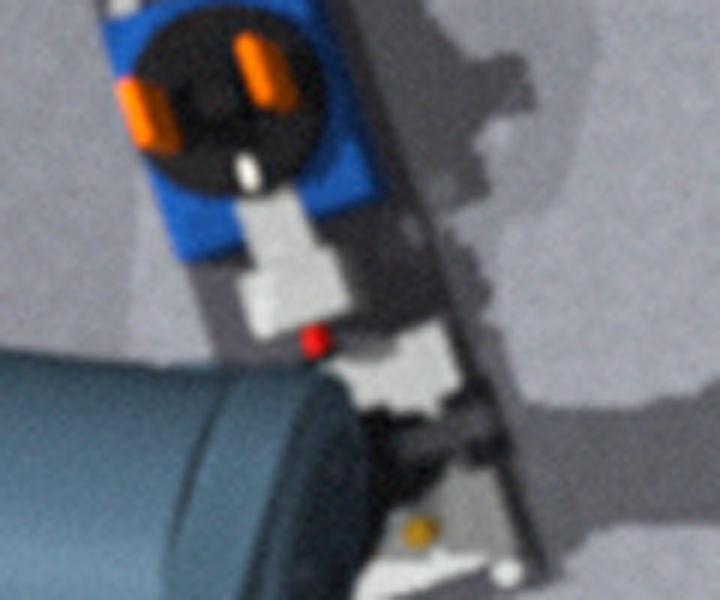

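The cup sits just on the nose side of the pins, which are at about (172,350) and (205,372) in the side crop. I'll lower it.

>>> move_arm(increments=[{"tx": -0.001, "ty": 0, "tz": 0.002, "turn": 0}, {"tx": -0.001, "ty": 0, "tz": 0.003, "turn": 0}, {"tx": -0.001, "ty": 0, "tz": 0.004, "turn": 0}, {"tx": -0.001, "ty": 0, "tz": 0.004, "turn": 0}, {"tx": -0.001, "ty": 0, "tz": 0.004, "turn": 0}])

```text
time_s: 7.1
eef_pos: [0.5132, 0.0577, 0.031]
eef_rot: [0.0, 0.572, 0.82, 0.0]
wrist_force: [1.2, -0.8, -1.1]
opening: 0.498
```

>>> move_arm(increments=[{"tx": 0, "ty": 0, "tz": 0.001, "turn": 0}, {"tx": 0, "ty": 0, "tz": 0.001, "turn": 0}, {"tx": 0, "ty": 0, "tz": 0.001, "turn": 0}, {"tx": 0, "ty": 0, "tz": 0.001, "turn": 0}])

```text
time_s: 7.43
eef_pos: [0.5132, 0.0577, 0.0307]
eef_rot: [0.0, 0.572, 0.82, 0.0]
wrist_force: [-1.5, -0.3, 6.8]
opening: 0.495
```

>>> move_arm(increments=[{"tx": 0, "ty": 0, "tz": 0, "turn": 0}, {"tx": 0, "ty": 0, "tz": 0, "turn": 0}, {"tx": 0, "ty": 0, "tz": 0, "turn": 0}, {"tx": 0, "ty": 0, "tz": 0, "turn": 0}, {"tx": 0, "ty": 0, "tz": 0, "turn": 0}, {"tx": 0, "ty": 0, "tz": 0, "turn": 0}, {"tx": 0, "ty": 0, "tz": 0, "turn": 0}, {"tx": 0, "ty": 0, "tz": -0.02, "turn": 0}, {"tx": 0, "ty": 0, "tz": -0.06, "turn": 0}, {"tx": 0, "ty": 0, "tz": -0.1, "turn": 0}, {"tx": 0, "ty": -0.04, "tz": -0.13, "turn": 0}, {"tx": 0, "ty": -0.08, "tz": -0.13, "turn": 0}, {"tx": 0, "ty": -0.12, "tz": -0.13, "turn": 0}, {"tx": 0, "ty": -0.135, "tz": -0.13, "turn": 0}, {"tx": 0, "ty": -0.135, "tz": -0.13, "turn": 0}, {"tx": 0, "ty": -0.135, "tz": -0.13, "turn": 0}], gripper=1.0)

```text
time_s: 8.77
eef_pos: [0.3861, 0.0108, 0.1603]
eef_rot: [0.001, 0.573, 0.82, 0.0]
wrist_force: [0.7, 0.4, 0.9]
opening: 1.001
```

```bash
python3 -c "
from h import *
go([.638,.1035,.13],110.2); snap('f')
for n,x,y in (('side',220,140),('top',150,170)):
    p=cv2.imread(f'pics/f_{n}.png')[y:y+100,x:x+120]; cv2.imwrite(f'pics/f_{n}c.png',cv2.resize(p,None,fx=6,fy=6,interpolation=cv2.INTER_CUBIC))
"
```

```text
t 8.77 pos [0.3861 0.0108 0.1603] ang 110.15 tilt z [ 0.002 -0.    -1.   ] open 1.001 F [0.7 0.4 0.9] -> d mm [  0.3 268.4  30.6] turn -0.05
```

View pics/f_sidec.png

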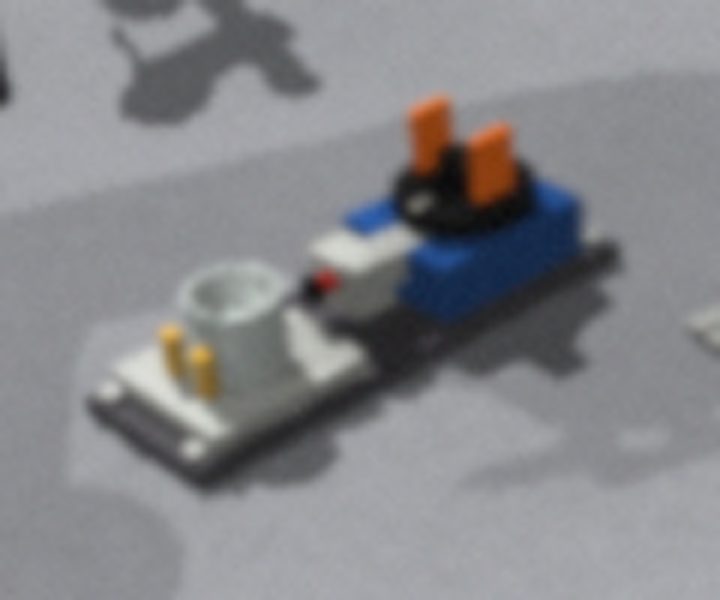

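View pics/f_topc.png

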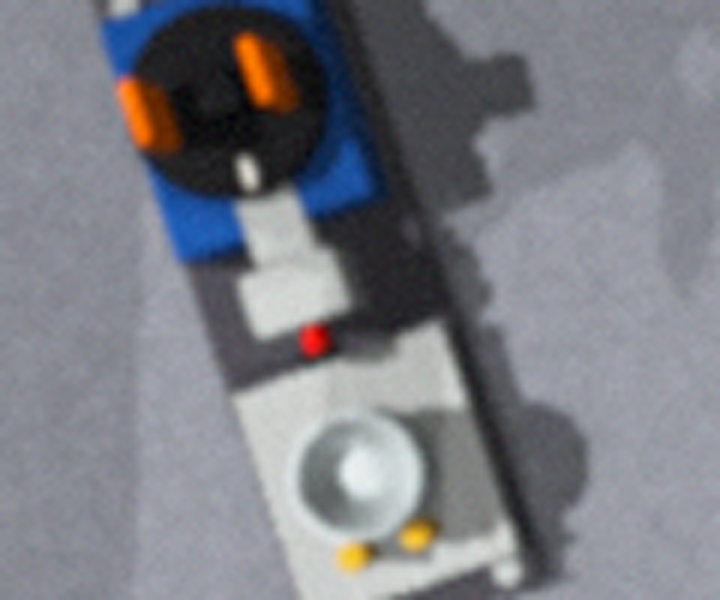

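>>> move_arm(increments=[{"tx": 0, "ty": 0.02, "tz": 0, "turn": 0}, {"tx": 0, "ty": 0.06, "tz": 0, "turn": 0}, {"tx": 0, "ty": 0.1, "tz": 0, "turn": 0}, {"tx": 0, "ty": 0.14, "tz": 0.01, "turn": 0}, {"tx": 0, "ty": 0.18, "tz": 0.01, "turn": 0}, {"tx": 0, "ty": 0.22, "tz": 0.01, "turn": 0}, {"tx": 0, "ty": 0.255, "tz": 0.02, "turn": 0}, {"tx": 0.0003, "ty": 0.268, "tz": 0.03, "turn": 0}, {"tx": 0.0003, "ty": 0.268, "tz": 0.03, "turn": 0}, {"tx": 0.0003, "ty": 0.268, "tz": 0.03, "turn": 0}, {"tx": 0.0003, "ty": 0.268, "tz": 0.03, "turn": 0}])

```text
time_s: 9.78
eef_pos: [0.637, 0.1043, 0.1291]
eef_rot: [-0.001, 0.572, 0.82, -0.001]
wrist_force: [-0.6, 0.8, 0.6]
opening: 1.001
```

```bash
python3 -c "
from h import *
go([.6383,.1034,.056],110.2); snap('g')
for n,x,y in (('side',220,90),('top',150,140)):
    p=cv2.imread(f'pics/g_{n}.png')[y:y+100,x:x+120]; cv2.imwrite(f'pics/g_{n}c.png',cv2.resize(p,None,fx=6,fy=6,interpolation=cv2.INTER_CUBIC))
print(get_obs()['torque'])
"
```

```text
t 9.78 pos [0.637  0.1043 0.1291] ang 110.26 tilt z [-0.002 -0.    -1.   ] open 1.001 F [-0.6  0.8  0.6] -> d mm [-1.3  1.  73.1] turn 0.06
[ 0.02633546 -0.00616584  0.03208002]
```

View pics/g_sidec.png

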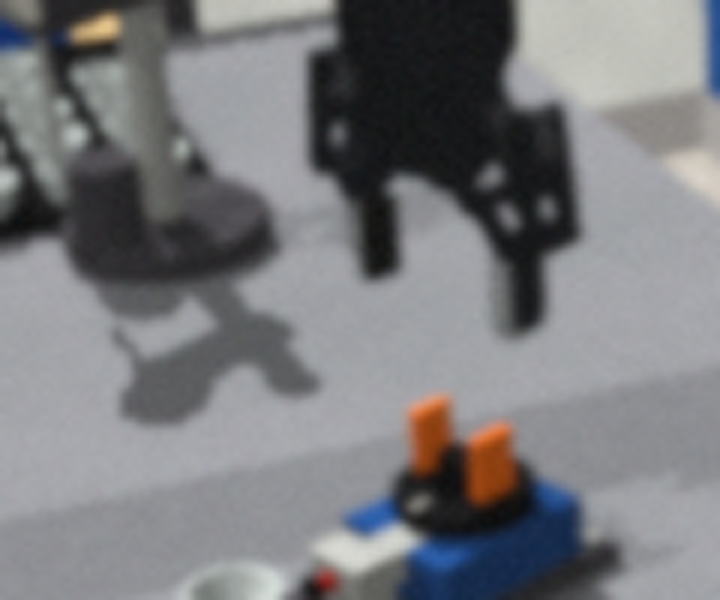

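The fingers, at crop (380,270) and (520,330), straddle the tabs at (430,440) and (490,465). I'll descend.

>>> move_arm(increments=[{"tx": -0.0013, "ty": 0.001, "tz": 0.01, "turn": 0}, {"tx": -0.0013, "ty": 0.001, "tz": 0.03, "turn": 0}, {"tx": -0.0013, "ty": 0.001, "tz": 0.05, "turn": 0}, {"tx": -0.0013, "ty": 0.001, "tz": 0.065, "turn": 0}, {"tx": -0.0013, "ty": 0.001, "tz": 0.072, "turn": 0}, {"tx": -0.0013, "ty": 0.001, "tz": 0.073, "turn": 0}, {"tx": -0.0013, "ty": 0.001, "tz": 0.073, "turn": 0}, {"tx": -0.0013, "ty": 0.001, "tz": 0.073, "turn": 0}])

```text
time_s: 10.55
eef_pos: [0.6398, 0.103, 0.0581]
eef_rot: [0.001, 0.572, 0.82, 0.001]
wrist_force: [0.8, 0.2, 1.3]
opening: 1.001
```

```bash
python3 -c "
from h import *
go([.6383,.1034,.056],110.2); snap('i')
for n,x,y in (('side',220,90),('top',150,140)):
    p=cv2.imread(f'pics/i_{n}.png')[y:y+100,x:x+120]; cv2.imwrite(f'pics/i_{n}c.png',cv2.resize(p,None,fx=6,fy=6,interpolation=cv2.INTER_CUBIC))
print(get_obs()['torque'])
"
```

```text
t 10.55 pos [0.6398 0.103  0.0581] ang 110.22 tilt z [ 0.002 -0.    -1.   ] open 1.001 F [0.8 0.2 1.3] -> d mm [ 0.9 -1.3  2.1] turn 0.02
[-0.0059192   0.01084232  0.04173116]
```

View pics/i_sidec.png

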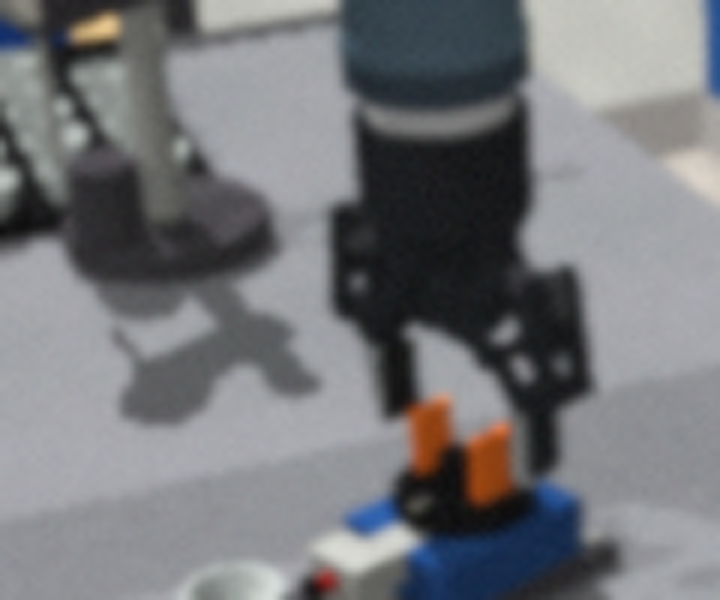

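>>> move_arm(increments=[{"tx": 0.0008, "ty": -0.001, "tz": 0.002, "turn": 0}, {"tx": 0.0008, "ty": -0.001, "tz": 0.002, "turn": 0}, {"tx": 0.0008, "ty": -0.001, "tz": 0.002, "turn": 0}, {"tx": 0.0008, "ty": -0.001, "tz": 0.002, "turn": 0}, {"tx": 0.0008, "ty": -0.001, "tz": 0.002, "turn": 0}, {"tx": 0.0008, "ty": -0.001, "tz": 0.002, "turn": 0}, {"tx": 0.0008, "ty": -0.001, "tz": 0.002, "turn": 0}, {"tx": 0.0008, "ty": -0.001, "tz": 0.002, "turn": 0}, {"tx": 0.0008, "ty": -0.001, "tz": 0.002, "turn": 0}, {"tx": 0.0008, "ty": -0.001, "tz": 0.002, "turn": 0}], gripper=0.3)

```text
time_s: 11.48
eef_pos: [0.6376, 0.1044, 0.0572]
eef_rot: [-0.0, 0.572, 0.82, 0.0]
wrist_force: [-6.9, 3.1, 15.6]
opening: 0.386
```

```bash
python3 -c "
from h import *
go([.6383,.1034,.056],110.2); snap('j')
for n,x,y in (('side',220,90),('top',150,140)):
    p=cv2.imread(f'pics/j_{n}.png')[y:y+100,x:x+120]; cv2.imwrite(f'pics/j_{n}c.png',cv2.resize(p,None,fx=6,fy=6,interpolation=cv2.INTER_CUBIC))
print(get_obs()['torque'],get_obs()['joint_efforts'],get_obs()['q'])
"
```

```text
t 11.48 pos [0.6376 0.1044 0.0572] ang 110.26 tilt z [-0.     0.001 -1.   ] open 0.386 F [-6.9  3.1 15.6] -> d mm [-1.2  0.2  1.2] turn 0.06
[0.40762186 1.30462583 0.00606931] [-2.30690628e+00 -4.86733532e+01 -2.89482701e+01 -6.50598183e-01
 -2.50814505e+00 -2.41608900e-02] [-2.13889486e-02  5.27164954e-01  1.52986969e+00  1.01107614e-03
  1.08475263e+00 -1.94621226e+00]
```

View pics/j_sidec.png

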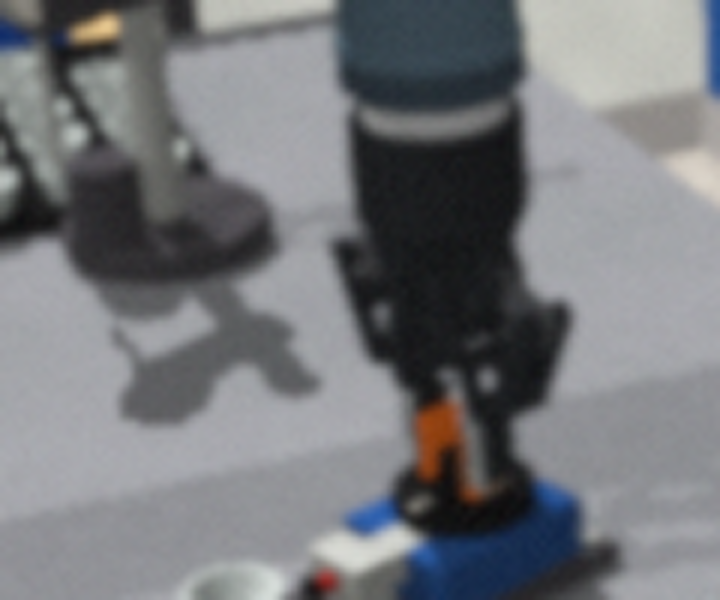

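>>> move_arm(increments=[{"tx": 0, "ty": 0, "tz": 0, "turn": 1}, {"tx": 0, "ty": 0, "tz": 0, "turn": 3}, {"tx": 0, "ty": 0, "tz": 0, "turn": 5}, {"tx": 0, "ty": 0, "tz": 0, "turn": 7}, {"tx": 0, "ty": 0, "tz": 0, "turn": 9}, {"tx": 0, "ty": 0, "tz": 0, "turn": 10}, {"tx": 0, "ty": 0, "tz": 0, "turn": 10}, {"tx": 0, "ty": 0, "tz": 0, "turn": 10}, {"tx": 0, "ty": 0, "tz": 0, "turn": 10}])

```text
time_s: 12.33
eef_pos: [0.6376, 0.1046, 0.0572]
eef_rot: [-0.0, 0.641, 0.767, 0.0]
wrist_force: [-8.4, 2.6, 14.9]
opening: 0.386
```

```bash
cat > st.py <<'E'
from h import *
o=get_obs();go([.6383,.1034,.056],110.2)
print(o['torque'].round(3),'F',o['wrist_force'].round(1),'q6',o['q'][5].round(4),'e6',o['joint_efforts'][5].round(3),'op',o['opening'])
E
python3 st.py; python3 -c "
from h import *
snap('k')
for n,x,y in (('side',220,90),('top',150,140)):
    p=cv2.imread(f'pics/k_{n}.png')[y:y+100,x:x+120]; cv2.imwrite(f'pics/k_{n}c.png',cv2.resize(p,None,fx=6,fy=6,interpolation=cv2.INTER_CUBIC))"
```

```text
t 12.33 pos [0.6376 0.1046 0.0572] ang 100.26 tilt z [-0.     0.001 -1.   ] open 0.386 F [-8.4  2.6 14.9] -> d mm [-1.3  0.4  1.2] turn -9.94
[ 0.569  1.348 -0.032] F [-8.4  2.6 14.9] q6 -1.7717 e6 -0.022 op 0.3859060196704136
```

View pics/k_sidec.png

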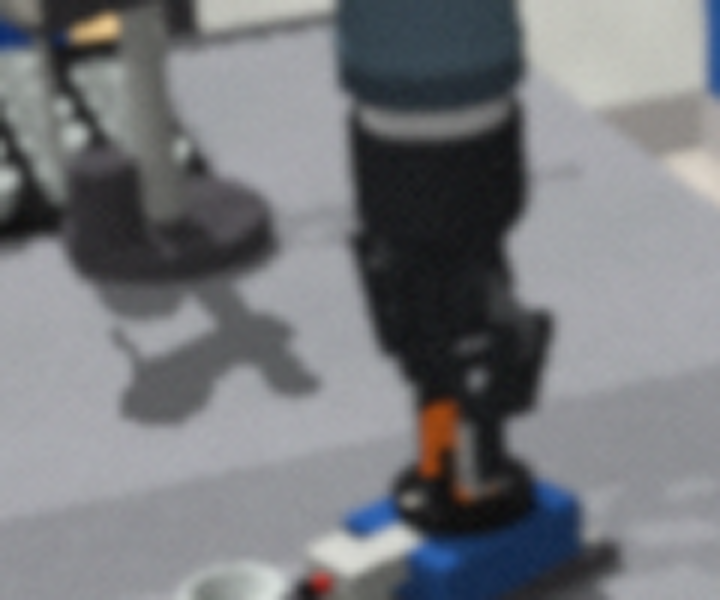

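View pics/k_topc.png

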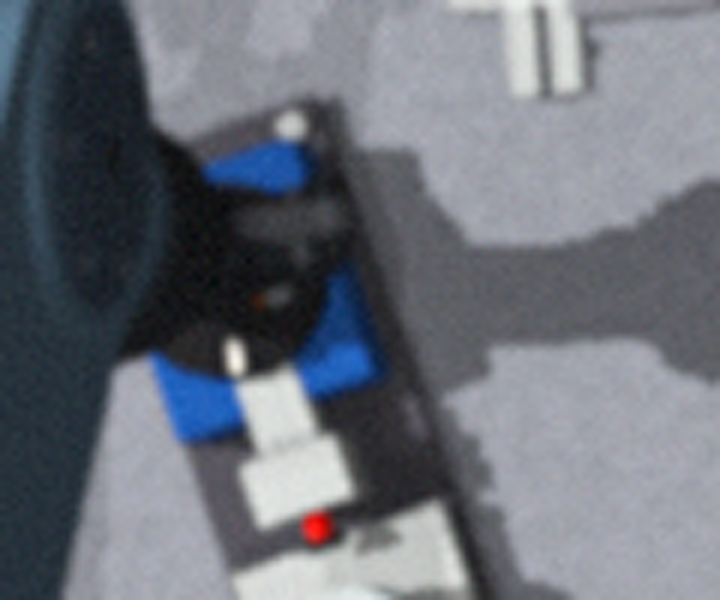

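The white mark and the jaw moved, and the turning moment of about -0.03 N m is just free friction. I'll continue.

>>> move_arm(increments=[{"tx": 0, "ty": 0, "tz": 0, "turn": 2}, {"tx": 0, "ty": 0, "tz": 0, "turn": 4}, {"tx": 0, "ty": 0, "tz": 0, "turn": 6}, {"tx": 0, "ty": 0, "tz": 0, "turn": 8}, {"tx": 0, "ty": 0, "tz": 0, "turn": 10}, {"tx": 0, "ty": 0, "tz": 0, "turn": 12}, {"tx": 0, "ty": 0, "tz": 0, "turn": 14}, {"tx": 0, "ty": 0, "tz": 0, "turn": 15}, {"tx": 0, "ty": 0, "tz": 0, "turn": 15}, {"tx": 0, "ty": 0, "tz": 0, "turn": 15}])

```text
time_s: 13.27
eef_pos: [0.6376, 0.1049, 0.0572]
eef_rot: [-0.001, 0.736, 0.677, 0.0]
wrist_force: [-7.3, 3.3, 15.2]
opening: 0.386
```

```bash
python3 st.py; python3 -c "
from h import *
snap('l')
for n,x,y in (('side',220,120),('top',150,170)):
    p=cv2.imread(f'pics/l_{n}.png')[y:y+100,x:x+120]; cv2.imwrite(f'pics/l_{n}c.png',cv2.resize(p,None,fx=6,fy=6,interpolation=cv2.INTER_CUBIC))"
```

```text
t 13.27 pos [0.6376 0.1049 0.0572] ang 85.26 tilt z [-0.     0.001 -1.   ] open 0.386 F [-7.3  3.3 15.2] -> d mm [-1.4  0.8  1.2] turn -24.94
[ 0.64   1.31  -0.091] F [-7.3  3.3 15.2] q6 -1.5098 e6 0.012 op 0.38554219245371896
```

View pics/l_sidec.png

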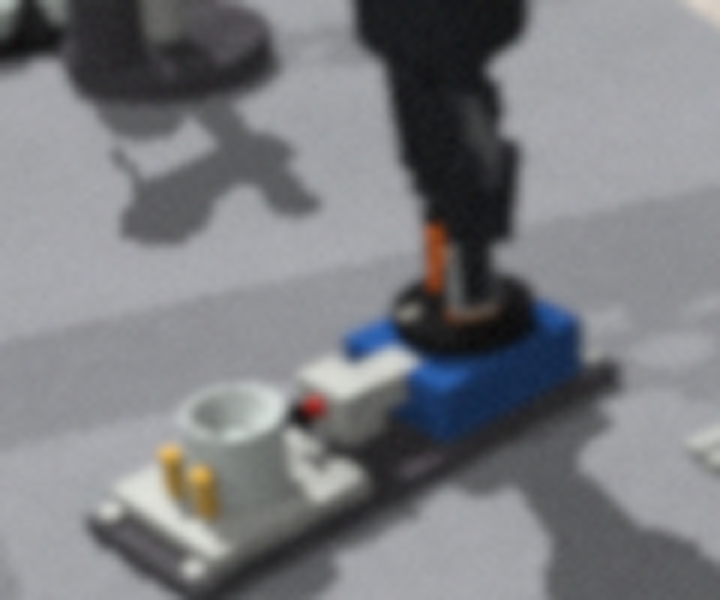

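View pics/l_topc.png

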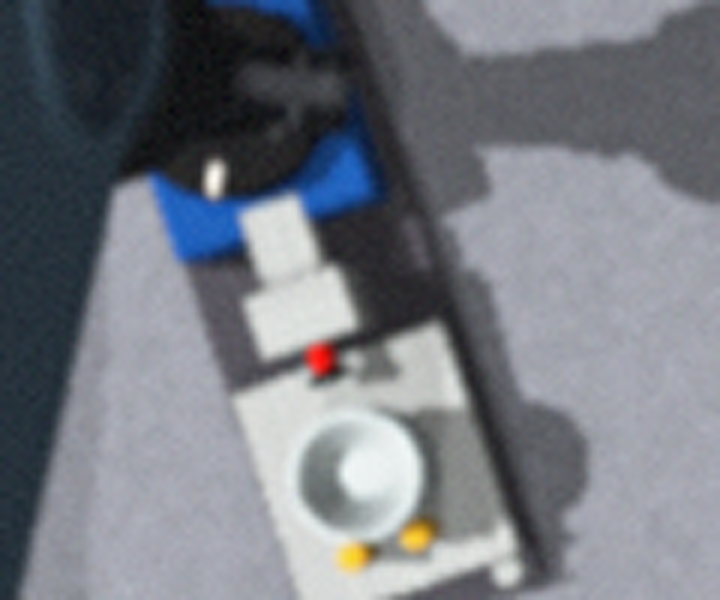

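>>> move_arm(increments=[{"tx": 0, "ty": 0, "tz": 0, "turn": 2}, {"tx": 0, "ty": 0, "tz": 0, "turn": 4}, {"tx": 0, "ty": 0, "tz": 0, "turn": 6}, {"tx": 0, "ty": 0, "tz": 0, "turn": 8}, {"tx": 0, "ty": 0, "tz": 0, "turn": 10}, {"tx": 0, "ty": 0, "tz": 0, "turn": 12}, {"tx": 0, "ty": 0, "tz": 0, "turn": 14}, {"tx": 0, "ty": 0, "tz": 0, "turn": 16}, {"tx": 0, "ty": 0, "tz": 0, "turn": 18}, {"tx": 0, "ty": 0, "tz": 0, "turn": 20}, {"tx": 0, "ty": 0, "tz": 0, "turn": 20}, {"tx": 0, "ty": 0, "tz": 0, "turn": 20}])

```text
time_s: 14.37
eef_pos: [0.6377, 0.1052, 0.0572]
eef_rot: [-0.001, 0.842, 0.539, 0.001]
wrist_force: [-6.9, 5.0, 14.9]
opening: 0.388
```

```bash
python3 st.py; python3 -c "
from h import *
snap('m')
for n,x,y in (('side',220,120),('top',150,170)):
    p=cv2.imread(f'pics/m_{n}.png')[y:y+100,x:x+120]; cv2.imwrite(f'pics/m_{n}c.png',cv2.resize(p,None,fx=6,fy=6,interpolation=cv2.INTER_CUBIC))"
```

```text
t 14.37 pos [0.6377 0.1052 0.0572] ang 65.25 tilt z [ 0.     0.002 -1.   ] open 0.388 F [-6.9  5.  14.9] -> d mm [-1.4  1.3  1.2] turn -44.95
[ 0.783  1.308 -0.057] F [-6.9  5.  14.9] q6 -1.1607 e6 0.045 op 0.38846712149125745
```

View pics/m_sidec.png

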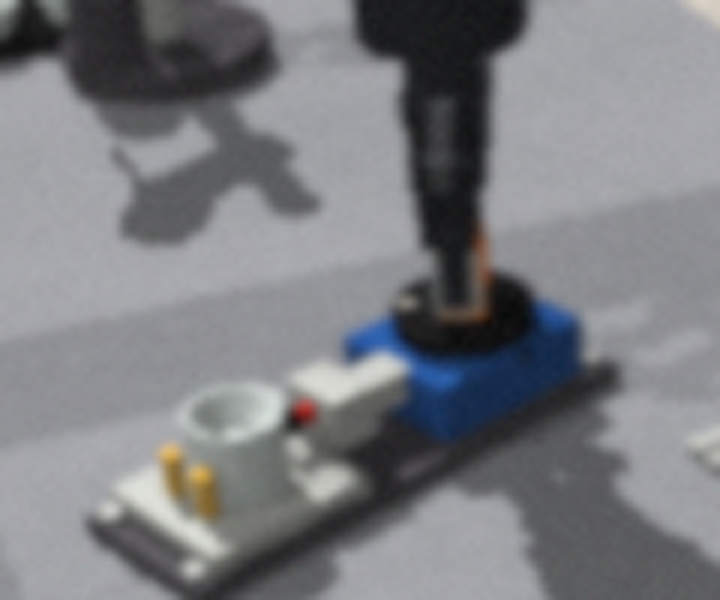

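View pics/m_topc.png

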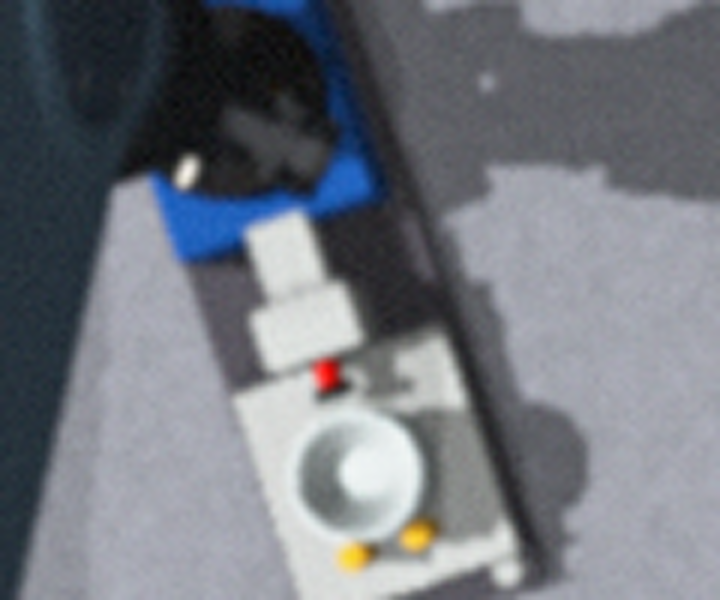

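>>> move_arm(increments=[{"tx": 0, "ty": 0, "tz": 0, "turn": 2}, {"tx": 0, "ty": 0, "tz": 0, "turn": 4}, {"tx": 0, "ty": 0, "tz": 0, "turn": 6}, {"tx": 0, "ty": 0, "tz": 0, "turn": 8}, {"tx": 0, "ty": 0, "tz": 0, "turn": 10}, {"tx": 0, "ty": 0, "tz": 0, "turn": 10}, {"tx": 0, "ty": 0, "tz": 0, "turn": 10}])

```text
time_s: 15.05
eef_pos: [0.6378, 0.1053, 0.0572]
eef_rot: [-0.001, 0.886, 0.464, 0.001]
wrist_force: [-7.7, 5.4, 13.6]
opening: 0.391
```

```bash
cat > st.py <<'E'
from h import *
import sys
T=[];E=[];F=[]
for i in range(6):
    o=get_obs();T.append(o['torque']);E.append(o['joint_efforts'][5]);F.append(o['wrist_force']); p,d=viewer.camera("top")
go([.6383,.1034,.056],110.2)
print('T',np.mean(T,0).round(3),'sd',np.std(T,0).round(3),'F',np.mean(F,0).round(2),'e6',np.mean(E).round(4),'op',o['opening'])
cv2.imwrite(f"pics/{sys.argv[1]}.png",cv2.resize(p[200:270,170:250,::-1],None,fx=8,fy=8,interpolation=cv2.INTER_CUBIC))
E
python3 st.py n1
```

```text
t 15.35 pos [0.6378 0.1053 0.0572] ang 55.26 tilt z [ 0.     0.002 -1.   ] open 0.386 F [-7.4  6.1 14.7] -> d mm [-1.3  1.5  1.2] turn -54.94
T [ 0.89   1.203 -0.037] sd [0.024 0.048 0.032] F [-7.04  5.3  13.81] e6 -0.0132 op 0.3846877926616242
```

View pics/n1.png

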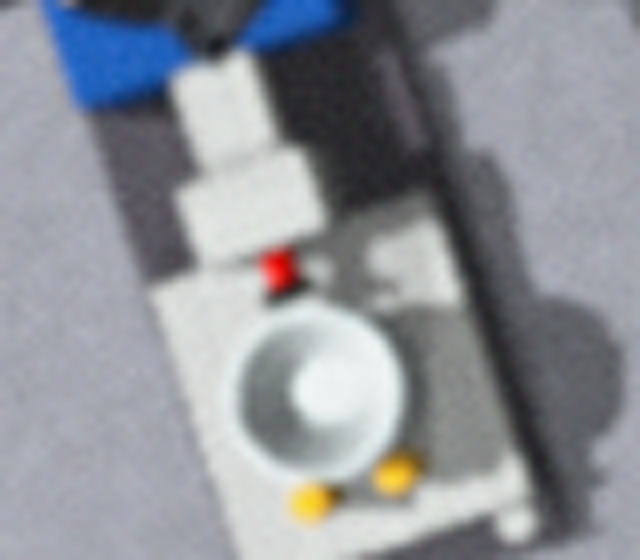

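>>> move_arm(increments=[{"tx": 0, "ty": 0, "tz": 0, "turn": 2}, {"tx": 0, "ty": 0, "tz": 0, "turn": 4}, {"tx": 0, "ty": 0, "tz": 0, "turn": 5}, {"tx": 0, "ty": 0, "tz": 0, "turn": 5}, {"tx": 0, "ty": 0, "tz": 0, "turn": 5}])

```text
time_s: 15.77
eef_pos: [0.6379, 0.1054, 0.0572]
eef_rot: [-0.001, 0.905, 0.425, 0.001]
wrist_force: [-6.5, 6.4, 13.7]
opening: 0.385
```

```bash
python3 st.py n2
```

```text
t 16.07 pos [0.6378 0.1054 0.0572] ang 50.26 tilt z [ 0.     0.002 -1.   ] open 0.39 F [-7.   5.5 14.3] -> d mm [-1.2  1.6  1.2] turn -59.94
T [ 0.919  1.174 -0.028] sd [0.042 0.023 0.024] F [-6.76  5.84 13.97] e6 -0.021 op 0.387939687336518
```

View pics/n2.png

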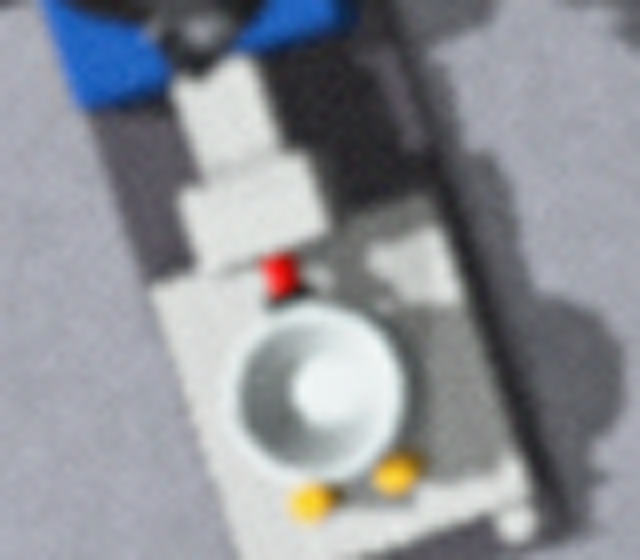

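>>> move_arm(increments=[{"tx": 0, "ty": 0, "tz": 0, "turn": 2}, {"tx": 0, "ty": 0, "tz": 0, "turn": 4}, {"tx": 0, "ty": 0, "tz": 0, "turn": 4}, {"tx": 0, "ty": 0, "tz": 0, "turn": 4}])

```text
time_s: 16.4
eef_pos: [0.6379, 0.1054, 0.0572]
eef_rot: [-0.001, 0.92, 0.393, 0.001]
wrist_force: [-6.7, 6.7, 14.1]
opening: 0.386
```

```bash
python3 st.py n3
```

```text
t 16.7 pos [0.6379 0.1055 0.0572] ang 46.27 tilt z [ 0.001  0.002 -1.   ] open 0.385 F [-6.2  5.2 14.5] -> d mm [-1.2  1.7  1.2] turn -63.93
T [ 0.951  1.144 -0.016] sd [0.034 0.025 0.037] F [-6.78  6.03 13.78] e6 -0.0141 op 0.38481870602043494
```

View pics/n3.png

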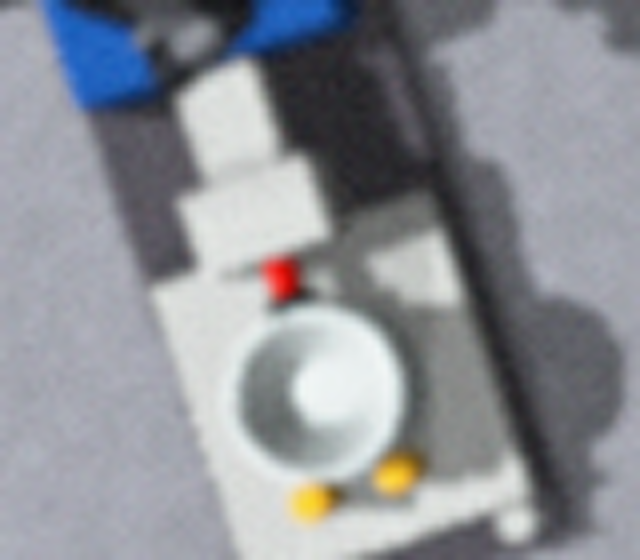

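>>> move_arm(increments=[{"tx": 0, "ty": 0, "tz": 0, "turn": 2}, {"tx": 0, "ty": 0, "tz": 0, "turn": 4}, {"tx": 0, "ty": 0, "tz": 0, "turn": 4}, {"tx": 0, "ty": 0, "tz": 0, "turn": 4}])

```text
time_s: 17.03
eef_pos: [0.6379, 0.1055, 0.0572]
eef_rot: [-0.001, 0.933, 0.36, 0.001]
wrist_force: [-6.6, 6.4, 13.9]
opening: 0.39
```

```bash
python3 st.py n4
```

```text
t 17.33 pos [0.6379 0.1055 0.0572] ang 42.27 tilt z [ 0.001  0.002 -1.   ] open 0.386 F [-5.9  6.  13.5] -> d mm [-1.1  1.8  1.2] turn -67.93
T [0.976 1.097 0.003] sd [0.02  0.023 0.019] F [-6.41  6.41 14.14] e6 0.0189 op 0.38390785258659404
```

View pics/n4.png

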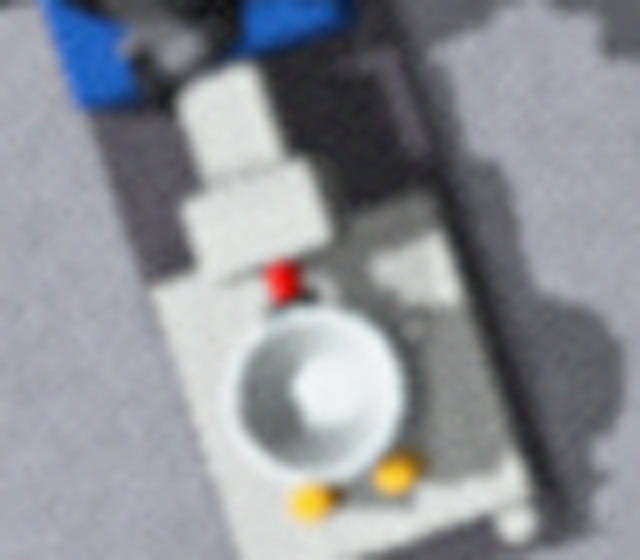

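>>> move_arm(increments=[{"tx": 0, "ty": 0, "tz": 0, "turn": 2}, {"tx": 0, "ty": 0, "tz": 0, "turn": 4}, {"tx": 0, "ty": 0, "tz": 0, "turn": 4}, {"tx": 0, "ty": 0, "tz": 0, "turn": 4}])

```text
time_s: 17.67
eef_pos: [0.638, 0.1055, 0.0572]
eef_rot: [-0.001, 0.945, 0.328, 0.001]
wrist_force: [-6.8, 5.9, 13.9]
opening: 0.386
```

```bash
python3 st.py n5
```

```text
t 17.97 pos [0.638  0.1055 0.0572] ang 38.28 tilt z [ 0.001  0.002 -1.   ] open 0.387 F [-6.   6.2 13.1] -> d mm [-1.1  1.9  1.2] turn -71.92
T [1.022 1.091 0.093] sd [0.048 0.022 0.018] F [-6.17  6.54 13.48] e6 0.1239 op 0.3872821628438076
```

View pics/n5.png

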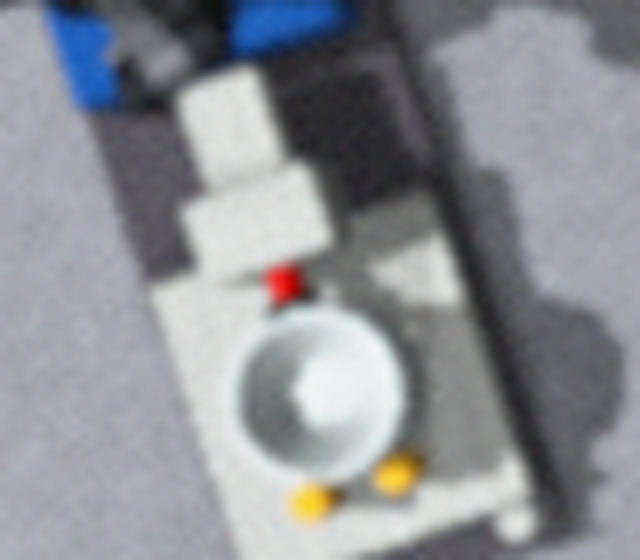

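>>> move_arm(increments=[{"tx": 0, "ty": 0, "tz": 0, "turn": 1}, {"tx": 0, "ty": 0, "tz": 0, "turn": 2}, {"tx": 0, "ty": 0, "tz": 0, "turn": 3}, {"tx": 0, "ty": 0, "tz": 0, "turn": 3}, {"tx": 0, "ty": 0, "tz": 0, "turn": 3}])

```text
time_s: 18.38
eef_pos: [0.638, 0.1056, 0.0572]
eef_rot: [-0.001, 0.953, 0.303, 0.001]
wrist_force: [-5.3, 6.7, 12.8]
opening: 0.386
```

```bash
python3 st.py n6
```

```text
t 18.68 pos [0.638  0.1056 0.0572] ang 35.3 tilt z [ 0.001  0.002 -1.   ] open 0.385 F [-6.1  6.  14.8] -> d mm [-1.   2.   1.2] turn -74.9
T [0.996 1.046 0.201] sd [0.038 0.024 0.024] F [-5.8   6.42 13.36] e6 0.1986 op 0.3875548338222646
```

View pics/n6.png

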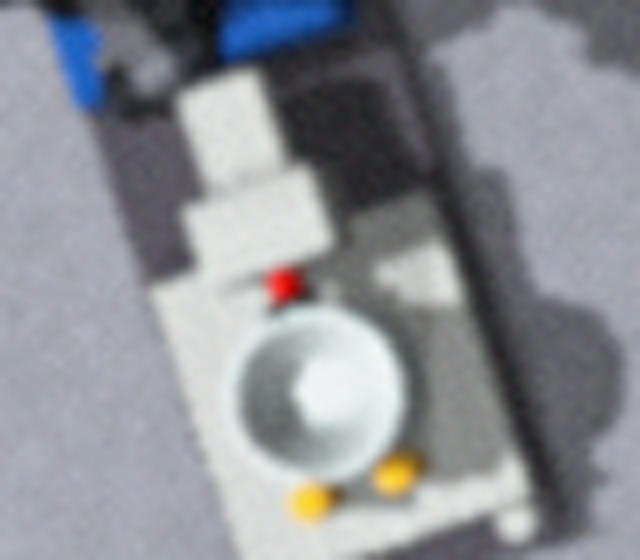

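>>> move_arm(increments=[{"tx": 0, "ty": 0, "tz": 0, "turn": 1}, {"tx": 0, "ty": 0, "tz": 0, "turn": 1.8}, {"tx": 0, "ty": 0, "tz": 0, "turn": 1.8}, {"tx": 0, "ty": 0, "tz": 0, "turn": 1.8}, {"tx": 0, "ty": 0, "tz": 0, "turn": 1.8}])

```text
time_s: 19.1
eef_pos: [0.638, 0.1056, 0.0572]
eef_rot: [-0.001, 0.958, 0.288, 0.001]
wrist_force: [-5.8, 6.4, 13.1]
opening: 0.385
```

```bash
python3 st.py n7; python3 -c "
from h import *
p,d=viewer.camera('side');p=p[130:210,225:325,::-1]; cv2.imwrite('pics/n7s.png',cv2.resize(p,None,fx=7,fy=7,interpolation=cv2.INTER_CUBIC))"
```

```text
t 19.4 pos [0.6381 0.1056 0.0572] ang 33.5 tilt z [ 0.001  0.002 -1.   ] open 0.386 F [-5.1  6.4 13.3] -> d mm [-1.   1.9  1.2] turn -76.7
T [1.052 1.041 0.23 ] sd [0.041 0.04  0.016] F [-5.75  6.25 13.42] e6 0.2417 op 0.38688253359301167
```

View pics/n7s.png

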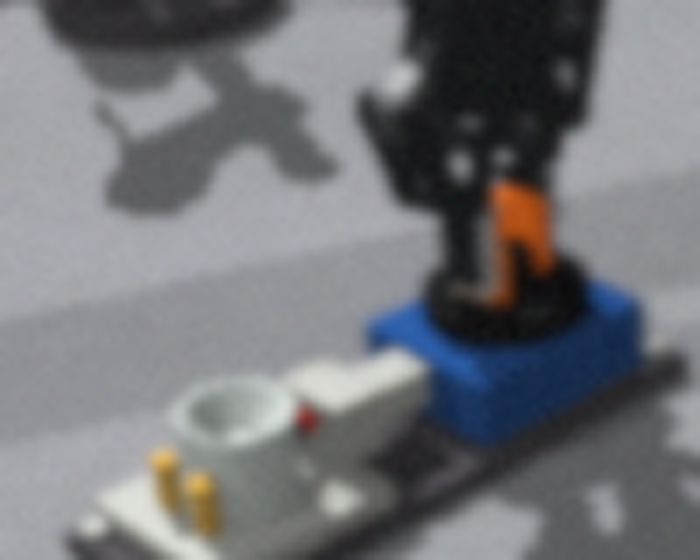

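>>> move_arm(increments=[{"tx": 0, "ty": 0, "tz": 0, "turn": 1}, {"tx": 0, "ty": 0, "tz": 0, "turn": 1}, {"tx": 0, "ty": 0, "tz": 0, "turn": 1}, {"tx": 0, "ty": 0, "tz": 0, "turn": 1}])

```text
time_s: 19.78
eef_pos: [0.638, 0.1056, 0.0572]
eef_rot: [-0.001, 0.96, 0.28, 0.001]
wrist_force: [-6.1, 5.9, 12.6]
opening: 0.381
```

```bash
python3 st.py n8
```

```text
t 20.08 pos [0.6381 0.1056 0.0572] ang 32.5 tilt z [ 0.001  0.002 -1.   ] open 0.388 F [-6.   6.8 13.3] -> d mm [-1.   1.9  1.2] turn -77.7
T [1.042 1.013 0.283] sd [0.021 0.027 0.024] F [-5.82  6.18 13.52] e6 0.2698 op 0.3838672911935142
```

View pics/n8.png

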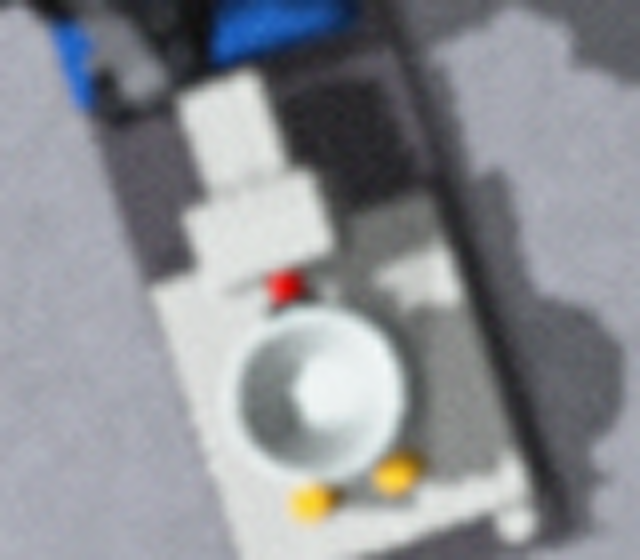

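>>> move_arm(increments=[{"tx": 0, "ty": 0, "tz": 0, "turn": 0}, {"tx": 0, "ty": 0, "tz": 0, "turn": 0}, {"tx": 0, "ty": 0, "tz": 0, "turn": 0}, {"tx": 0, "ty": 0, "tz": 0, "turn": 0}, {"tx": 0, "ty": 0, "tz": 0, "turn": 0}, {"tx": 0, "ty": 0, "tz": 0, "turn": 0}, {"tx": 0, "ty": 0, "tz": 0, "turn": 0}, {"tx": 0, "ty": 0, "tz": 0, "turn": 0}, {"tx": 0, "ty": 0, "tz": -0.01, "turn": 0}, {"tx": 0, "ty": 0, "tz": -0.04, "turn": 0}, {"tx": 0, "ty": 0, "tz": -0.08, "turn": 0}, {"tx": 0, "ty": 0, "tz": -0.12, "turn": 0}, {"tx": 0, "ty": 0, "tz": -0.15, "turn": 0}, {"tx": 0, "ty": 0, "tz": -0.15, "turn": 0}], gripper=1.0)

```text
time_s: 21.25
eef_pos: [0.6422, 0.1036, 0.2149]
eef_rot: [0.002, 0.96, 0.279, 0.007]
wrist_force: [1.7, 0.1, 0.7]
opening: 1.003
```

```bash
python3 st.py n9; python3 -c "
from h import *
go([.4,.35,.25]);go([.638,.3,.25])
snap('z')
p=cv2.imread('pics/z_side.png')[130:210,225:325]; cv2.imwrite('pics/zs.png',cv2.resize(p,None,fx=7,fy=7,interpolation=cv2.INTER_CUBIC))"
```

```text
t 21.55 pos [0.6366 0.1036 0.203 ] ang 32.43 tilt z [-0.003  0.    -1.   ] open 0.996 F [0.  0.5 0. ] -> d mm [  1.8   1.3 146.9] turn -77.77
T [ 0.012  0.002 -0.01 ] sd [0.031 0.04  0.018] F [-0.1   0.54 -0.49] e6 0.0 op 1.0016270601872597
t 21.55 pos [0.6366 0.1036 0.203 ] ang 32.43 tilt z [-0.003  0.    -1.   ] open 0.996 F [0.  0.5 0. ] -> d mm [ -67.7 -335.   -46.2] turn 0
t 21.55 pos [0.6366 0.1036 0.203 ] ang 32.43 tilt z [-0.003  0.    -1.   ] open 0.996 F [0.  0.5 0. ] -> d mm [ 106.4 -165.1  -47. ] turn 0
```

View pics/n9.png

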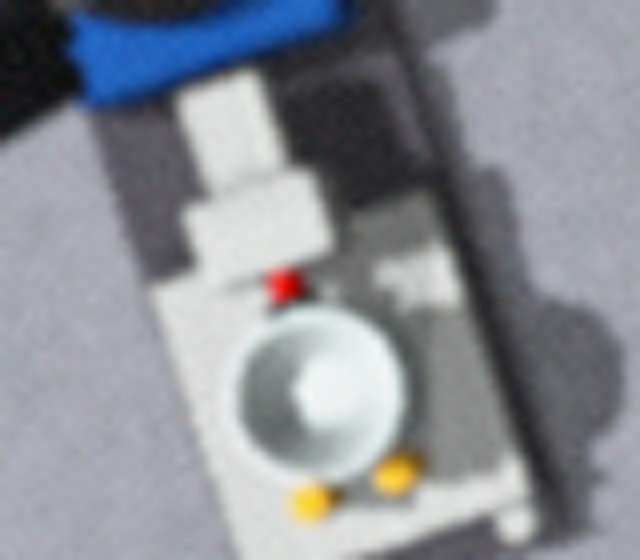

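View pics/zs.png

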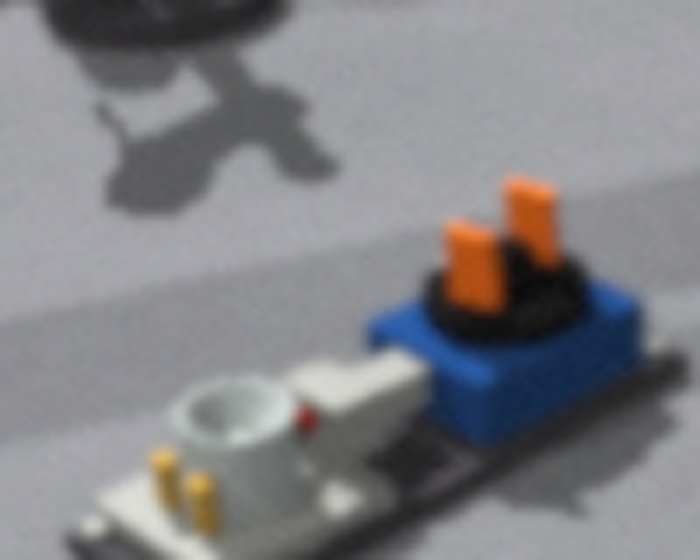

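Run:
```python
from h import *
f=lambda n:cv2.imread(f"pics/{n}.png",0).astype(np.float32)[120:290,150:350]
for a,b in(("n8","n9"),("n7","n8"),("n6","n8"),("n5","n8")):
    print(a,b,[round(x/8/.47,2) for x in cv2.phaseCorrelate(f(a)-f(a).mean(),f(b)-f(b).mean(),cv2.createHanningWindow((200,170),cv2.CV_32F))[0]])
o=get_obs(); print(o["time_s"])
workorder.hand_in()
```

```text
n8 n9 [-0.05, 0.05]
n7 n8 [-0.01, 0.0]
n6 n8 [0.01, -0.03]
n5 n8 [-0.01, 0.04]
21.65
the job is handed in; nothing more can be done
```

The plain aluminium cup is standing on the anvil and clamped against both pins, with the nose pushed in by about 2 mm, roughly half its travel. I handed the job in at 21.65 s of the 67 s allowed. I don't have the verdict, because handing in doesn't report one.

- **Loading:** I took the cup from the tray, set it down just short of the pins and let go. The pictures showed it upright.
- **Clamping:** I squeezed both tabs fully in and turned the collar clockwise to about 77.5° (1.35 rad). The nose met the cup at about 69°, and the last torque reading was about 0.28 N m. That works out at roughly 15.5–17 N, well under the 30 N that dents the cup.
- **Release:** I opened the gripper and lifted clear. The tabs sprang out and the force on the wrist dropped to about zero. The side picture shows the cup still upright between the pins and the nose.

**Checks that were weak or disagreed:**
- **Torque slope:** over the last turns the torque rose about 0.025–0.036 N m per degree, against about 0.036 expected. There was probably some give between the fingers and the tabs, so I judged the force from the torque rather than the angle.
- **Jaw position:** comparing pictures before and after release showed no shift, but the same comparison also missed jaw moves I had made on purpose. The only evidence that the jaw stayed put is that it looks the same by eye.
- **Other items:** I never moved the arm to touch the other cups or the caliper, but I didn't measure their positions again at the end.

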